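Load and lock a water filter cartridge

ROBOT

A 6-joint arm with a two-finger parallel gripper is mounted at the origin on a cart in front of the work surface, level with it; the furniture and walls round the work are solid. World frame = base frame: x ahead of the robot, y to its left, z up, the work surface at z = 0. Lengths are in mm, angles in rad, forces in N, time in s.
With the tool pointing down it reaches from about 400 to 925 mm from the base axis. Payload 12.5 kg.
Tool frame: the origin (TCP) lies at the very end of the fingers, on their centre line; the grasp point (between the pads) lies 19 mm behind it (env.grip_point_offset is the distance from the TCP to the grasp point, in mm); z points along the fingers, y is the direction in which the jaws open and shut (so a half turn about z gives the same grasp; the last joint's range is limited). The gripper opens to 95 mm and grips with 3 to 60 N. Pads are 20 mm wide; open, the fingers measure 119 mm over their backs; the gripper's body (75 mm by 180 mm) begins 59 mm behind the grasp point.
Start: joints at [1.015, 0.491, 1.559, -0, 1.092, -0.106], TCP at [271.728, 562.86, 214.661] pointing down, gripper open.
Joint ranges: [-3.1, 3.1], [-0.84, 2.19], [0.05, 2.79], [-1.13, 4.28], [0.06, 2.93], [-2.69, 2.69]. Speed limits (rad/s): [2.22, 2.22, 2.79, 3.14, 3.14, 3.14].

INTERFACE

Orientations are given as [roll, pitch, yaw] about the fixed x, y, z axes, in that order (R = Rz(yaw) Ry(pitch) Rx(roll)).
In Python, from cell import env gives the robot as it stands.
- The arm moves only by the tool drive_tool, never from a script. Its argument "commands" is a list of rows, each an object of numbers: "dx", "dy", "dz": the shift along the world's x, y, z in mm; "yaw": the turn about the world's z in degrees. In form: [{"dx": .., "dy": .., "dz": .., "yaw": ..}, ...]. A call has 1 to 5 rows; each row shifts and turns the commanded pose from where the row before left it; what a row does not reach is not made up. A row lasts 1/12 s, in which the tool goes at most 41.7 mm and 7.16 degrees, less where a joint would pass 70% of its speed; a pose out of reach is approached as far as the arm can. A call with a gripper value outside its range is refused whole. "grip" is the opening, from 0 (shut) to 1 (fully open), set as the call begins (left out, the last holds). The fingers move at their own pace and stop on an object; the grip force is fixed at half the most. Time passes only in rows, so rows that do not move let the fingers close. It gives the time, the measured TCP pose, the force and the opening at its end, in the units of the state.
- env.state(): the state, without advancing time (a new reading comes with each control period).
- env.read_camera(name): name is "scene" or "top" or "wrist"; returns the picture (384x512x3 uint8, red, green, blue); there is no depth.
- env.calibration(name): a dict with "intrinsics" (3x3 intrinsics, pixels), "rvec" (rotation vector, rad) and "tvec" (3), from world to camera coordinates, as OpenCV has them. Camera axes: x right, y down, z forward; pixel columns grow to the right and rows downward; lengths in mm; the calibration is good to about 2 mm. A picture is of the moment at which its call begins: read the wrist's pose just before it. calibration takes no time and is no camera call; for the wrist camera it gives the pose at the moment of the call.
- env.job_done(): hands the job in, once; it reports no verdict.
Trained networks look in the newest picture that a camera, given by its name, has taken for a name from the list of things; names that differ only in an ending like _2 or _b are one class to them, and where a whole thing is asked for, a point or a joint stands for the part that bears it (a point fixed in the world has none). Each returns a list of dicts, best first, with "conf" (0 to 1); they miss things now and then, are a little off and sometimes report something else, mostly with a low value. They report only what shows in the picture. A call takes as long as a camera call. They do not tell look-alikes from the thing itself.
- env.trace(query, camera): "pixels" (384x512 bool, what is visible of it) and "pixel" ([column, row] in pixels, amid what is visible of it).
- env.place_of(query, camera): "pixel" ([column, row] in pixels: a listed point, or the origin of a listed thing).
The state is a dict: "t": time; "joints": joint angles; "qvel": joint speeds; "tau": joint torques, N m; "eef_pos": TCP position; "tcp_rot": TCP orientation; "ft_force": force on the tool from outside, world axes, zero at the start; "moment": the same for the moment, N m; "opening": opening from 0.0 (shut) to 1.0 (fully open).
Only numpy, scipy, OpenCV 4.12 (cv2) and the standard library are available. Lean on these libraries where they do the work, as an engineer would, in place of code of your own. Each camera call takes 0.05 s, during which the arm holds its last target.

TASK

Fit the white filter cartridge into the cradle of the worktop water filter unit, lying flat with its blue spigot in the notch of the blue-marked port block, and let go of it while the clamp is still open. Then swing the clamp frame down until it is fully closed and has driven the cartridge home, and only after that swing the red lock lever all the way in across the clamp arm. Leave the mugs and the flat tin where they are.

Things in the scene. Friction and masses are not known exactly. Their poses are not given: they have to be found in the camera images.
- unit: Water filter unit, fixed; grey base plate 200 (x) x 190 (y) x 12 mm. Origin: worktop level, under the middle of the cradle. x points to the hinge side (away from the robot), y left to the port block, z up. Seated right, the cartridge has its origin at unit x 0, y 0 and its axes parallel to the unit's.
- cradle_seat (a point): Unit x 0, y 0, z 24 mm: where the cartridge's origin is when home. Freshly laid, a spring plate carries it 12 mm higher (4 N, about 7 N when home). Two grey saddles at unit y -65..-45 and 45..65 mm have U slots 56 mm wide in x, straight walls to unit z 58, flared to 70 mm; between the saddles 90 mm is free for the fingers.
- port_notch (a point): Middle of the port's notch: unit x 0, y 90, z 49 mm. The white port block (unit y 81..99 mm, up to z 64, flared to 75, blue marks on top) has a notch open upward, 30 mm wide in x, for the spigot. Between it and the left saddle is a 16 mm slot (y 65..81 mm) for the cartridge's flange. At the far right end a grey stop (y -86..-76, up to z 52 mm).
- cartridge: Filter cartridge, loose, 0.14 to 0.28 kg: white bar 50 (x) x 138 (y) x 50 mm (z), grey bands; at its +y end a blue flange 66 wide, 10 thick, 50 mm high (y 68..78), then a round blue spigot, 24 mm diameter. Origin in the bar's underside (bar y -70..68 mm), z up, y to the spigot. Starts lying flat, spigot within 0.9 rad of unit y. Grip across the 50 mm width.
- spigot_tip (a point): End of the cartridge's blue spigot: cartridge y 100 mm, z 25 mm.
- clamp (a joint): Angle of the clamp frame, rad: 0 closed (frame level, at its stop), up to 2.0 open, leaning back. Stiff hinge (0.4 N m): it stays where it is left, also while it holds the cartridge down; about 5 N at the handle moves it.
- clamp_handle (a point): Middle of the clamp's handle: black round bar, 16 mm diameter, 94 mm free length, parallel to unit y, 155 mm from the hinge line (closed: unit x -70, z 86 mm). Two aluminium arms, 10 mm square, at unit y -52 and 52 mm join it to the hinge; a cross piece 85 mm from the hinge bears the pressure pad, 12 mm below the frame's middle.
- clamp_hinge (a point): Middle of the clamp's hinge line (parallel to unit y): unit x 85, y 0, z 86 mm.
- lock (a joint): Angle of the red lock lever about its upright pivot, rad: 0 out (points along unit -x), 1.57 locked (points along unit +y, across the clamp's right arm). Stays where left; under 2 N moves it. It passes 4 mm above the arm of the closed clamp: the arm of a clamp left ajar blocks it, and swung in too early it blocks the clamp.
- lock_knob (a point): Grip point of the lock lever, on the axis of its red upright knob: 18 mm diameter, top 14 mm above this point, lever bar 15 mm below it; 124 mm above the worktop, 70 mm from the pivot axis.
- lock_pivot (a point): On the lock lever's pivot axis, at the height of lock_knob: unit x -30, y -110, z 124 mm.
- mug_red: Bystander: small white mug, red inside, 62x92x51 mm, origin under its middle.
- mug_striped: Bystander: small mug with coloured stripes, 60x83x49 mm, origin under its middle.
- flat_tin: Bystander: flat oblong tin, 63x105x26 mm, origin under its middle.
There are look-alikes about, which are no part of the job. Leave any orange look-alike of the cartridge alone.

How it is judged (in metres and radians):
On the way, in this order (a step that is already met when the one before it is completed fails the run):
1. the cartridge lies in the cradle on the spring plate, spigot in the port notch, released, with the clamp still open (over 0.8 rad) (x of cartridge in the frame of unit between -0.007 and 0.007 m and y of cartridge in the frame of unit between -0.009 and 0.009 m and y of spigot_tip in the frame of unit above 0.085 m and angle between the y axis of cartridge and the y axis of unit, either way round below 0.09 rad and angle between cartridge's own z axis and vertical below 0.09 rad and z of cartridge in the frame of unit below 0.041 m and value of joint clamp above 0.8 rad and contact force between the fingers and cartridge below 0.2 N), for 0.2 s.
2. the clamp is closed (within 0.04 rad) and the cartridge is home, with the lock lever still out (under 0.9 rad) (x of cartridge in the frame of unit between -0.007 and 0.007 m and y of cartridge in the frame of unit between -0.009 and 0.009 m and y of spigot_tip in the frame of unit above 0.085 m and angle between the y axis of cartridge and the y axis of unit, either way round below 0.09 rad and angle between cartridge's own z axis and vertical below 0.09 rad and z of cartridge in the frame of unit below 0.0275 m and value of joint clamp below 0.04 rad and value of joint lock below 0.9 rad), for 0.2 s.
3. the lock lever is swung in (over 1.35 rad) (value of joint lock above 1.35 rad), for 0.2 s.
At the end, for the whole second after the job is handed in: Cartridge at rest, home in the cradle: underside under 27.5 mm above the worktop, within 7 mm (unit x) and 9 mm (unit y) of the middle, level and straight within 0.09 rad, spigot to the port block; clamp closed within 0.04 rad; lock lever in beyond 1.35 rad (x of cartridge in the frame of unit between -0.007 and 0.007 m and y of cartridge in the frame of unit between -0.009 and 0.009 m and y of spigot_tip in the frame of unit above 0.085 m and angle between the y axis of cartridge and the y axis of unit, either way round below 0.09 rad and angle between cartridge's own z axis and vertical below 0.09 rad and z of cartridge in the frame of unit below 0.0275 m and linear speed of cartridge below 0.01 m/s and value of joint clamp below 0.04 rad and value of joint lock above 1.35 rad); the robot touches nothing.
It fails at once if the lock lever is swung in (over 0.9 rad) while the clamp is not down (over 0.15 rad) (value of joint lock above 0.9 rad and value of joint clamp above 0.15 rad).
It fails at once if a mug or the flat tin is moved by more than 30 mm (distance of any of mug_red, mug_striped, flat_tin from where it was at the start of the episode above 0.03 m).
It also fails if it takes over 67 s, if anything falls off the work surface, if the arm or the gripper's body presses on something with over 40 N, if the wrist force passes 120 N, or if a joint passes its speed limit or range.

## Working session

There is one attempt and no reset: what is moved stays moved. The work goes in short steps, Python scripts to look and compute and a tool call to move; the robot and the scene stay as the last step left them, time stands still between calls to the robot, and variables do not carry over. Pictures are saved under pics/ and viewed, and the job is handed in when it is done.

Besides the shell and the picture viewer there is one more tool, called as name(argument=value, ...), one argument or row to a line, values as JSON. drive_tool: Moves the arm, as the interface text tells. Its arguments: {"type":"object","properties":{"commands":{"type":"array"},"grip":{"type":"number"}},"required":["commands"]}

```bash
ls; mkdir -p pics
python3 - <<'E'
from cell import env
import cv2
s=env.state();print(s)
for n in ["scene","top"]:
    im=env.read_camera(n);cv2.imwrite(f"pics/{n}0.png",im[:,:,::-1])
    c=env.calibration(n);print(n,c)
    for q in ["cartridge","spigot_tip","cradle_seat","port_notch","clamp_handle","clamp_hinge","lock_knob","lock_pivot","unit","mug_red","mug_striped","flat_tin"]:
        try: print(q,[(round(float(d["conf"]),2),[round(float(v)) for v in d["pixel"]]) for d in env.place_of(q,n)])
        except Exception as e: print(q,e)
E
```

```text
pics
{'t': 0.0, 'joints': array([ 1.01538470e+00,  4.91568924e-01,  1.55944588e+00,  1.56759674e-05,
        1.09171522e+00, -1.05603957e-01]), 'qvel': array([ 0.00032886, -0.00105214,  0.00119059, -0.00161028, -0.00071273,
       -0.00083611]), 'tau': array([-4.36521632e-04, -6.12649441e+01, -2.58176601e+01,  6.92654005e-02,
        4.82831988e-02, -1.28400184e-04]), 'eef_pos': array([271.59320564, 562.63213061, 214.05716619]), 'tcp_rot': array([-3.14046309e+00, -1.33712770e-04,  2.69177768e+00]), 'ft_force': array([ 0.62617371,  0.50378397, -0.03995875]), 'moment': array([-0.06555336,  0.00723131, -0.01721018]), 'opening': 0.9998081466498391}
scene {'intrinsics': array([[428.59864911,   0.        , 255.22899607],
       [  0.        , 428.59864911, 188.65853033],
       [  0.        ,   0.        ,   1.        ]]), 'rvec': array([ 1.98563225, -1.04016021,  0.56713484]), 'tvec': array([-368.55419638,  291.68072342, 1042.73393166])}
cartridge [(0.89, [142, 214]), (0.61, [284, 243])]
spigot_tip [(0.92, [153, 188]), (0.9, [269, 218]), (0.69, [199, 171])]
cradle_seat [(0.96, [218, 185])
[... 308 characters left out ...]
[[424.72253365,   0.        , 255.76119607],
       [  0.        , 424.72253365, 192.09347297],
       [  0.        ,   0.        ,   1.        ]]), 'rvec': array([ 2.15166957, -2.10819821,  0.14858252]), 'tvec': array([-120.04397541,  523.25032788, 1283.66910081])}
cartridge [(0.6, [300, 218])]
spigot_tip [(0.78, [269, 205])]
cradle_seat [(0.75, [194, 183]), (0.64, [260, 150])]
port_notch [(0.74, [167, 180])]
clamp_handle [(0.91, [190, 130])]
clamp_hinge [(0.82, [199, 150])]
lock_knob [(0.68, [216, 214])]
lock_pivot [(0.74, [226, 192])]
unit [(0.97, [199, 183]), (0.23, [197, 152])]
mug_red [(0.81, [370, 161]), (0.65, [259, 150])]
mug_striped [(0.7, [259, 150])]
flat_tin [(0.58, [300, 150])]
```

View pics/scene0.png

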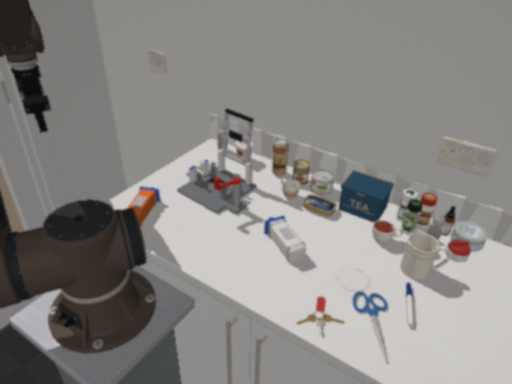

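View pics/top0.png

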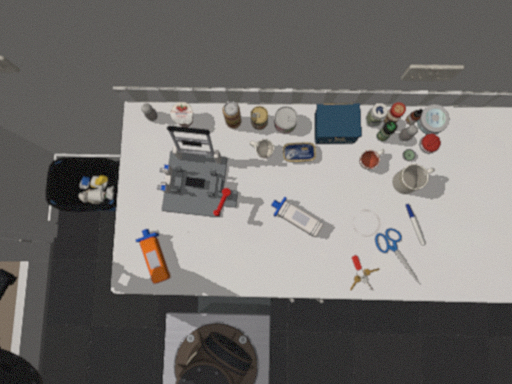

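The white cartridge shows at top (298,217) and scene (285,240). Its look-alike is the orange one, at top (153,257) and scene (143,207). The white one is mine. Next: geometry and a close crop.

```bash
cat > h.py <<'E'
import numpy as np, cv2
from scipy.optimize import least_squares
from cell import env
def cal(n):
    c=env.calibration(n); return c["intrinsics"],np.array(c["rvec"],float),np.array(c["tvec"],float)
def proj(n,P,c=None):
    K,r,t=c or cal(n); return cv2.projectPoints(np.atleast_2d(np.array(P,float)),r,t,K,None)[0][:,0]
def ray(n,px,z,c=None):
    K,r,t=c or cal(n); R=cv2.Rodrigues(r)[0]; C=-R.T@t
    d=R.T@np.linalg.inv(K)@np.array([px[0],px[1],1.]); return C+d*(z-C[2])/d[2]
def rot(a): return np.array([[np.cos(a),-np.sin(a),0],[np.sin(a),np.cos(a),0],[0,0,1]])
E
python3 - <<'E'
from h import *
for n,px,z,l in [("top",(300,218),0,"cart org"),("top",(269,205),25,"spig"),("top",(194,183),24,"seat"),("top",(167,180),49,"notch"),("top",(199,150),86,"hinge"),("top",(216,214),124,"knob"),("top",(226,192),124,"pivot"),("scene",(218,185),24,"seat"),("scene",(201,172),49,"notch"),("scene",(238,173),124,"pivot"),("scene",(269,218),25,"spig"),("scene",(284,243),0,"cart"),("scene",(215,184),124,"knob"),("top",(250,207),0,"grey thing")]:
    print(l,n,ray(n,px,z).round())
a=cv2.imread("pics/top0.png");b=cv2.imread("pics/scene0.png")
cv2.imwrite("pics/tc.png",cv2.resize(a[100:280,130:340],None,fx=3.5,fy=3.3,interpolation=2))
cv2.imwrite("pics/sc.png",cv2.resize(b[100:270,160:330],None,fx=3.5,fy=3.5,interpolation=2))
E
```

```text
cart org top [ 451. -251.    0.]
spig top [ 488. -151.   25.]
seat top [554.  88.  24.]
notch top [557. 169.  49.]
hinge top [646.  67.  86.]
knob top [446.   3. 124.]
pivot top [511. -24. 124.]
seat scene [552.  80.  24.]
notch scene [551. 152.  49.]
pivot scene [527. -21. 124.]
spig scene [ 502. -155.   25.]
cart scene [ 457. -237.    0.]
knob scene [438.  -1. 124.]
grey thing top [483. -91.   0.]
```

View pics/tc.png

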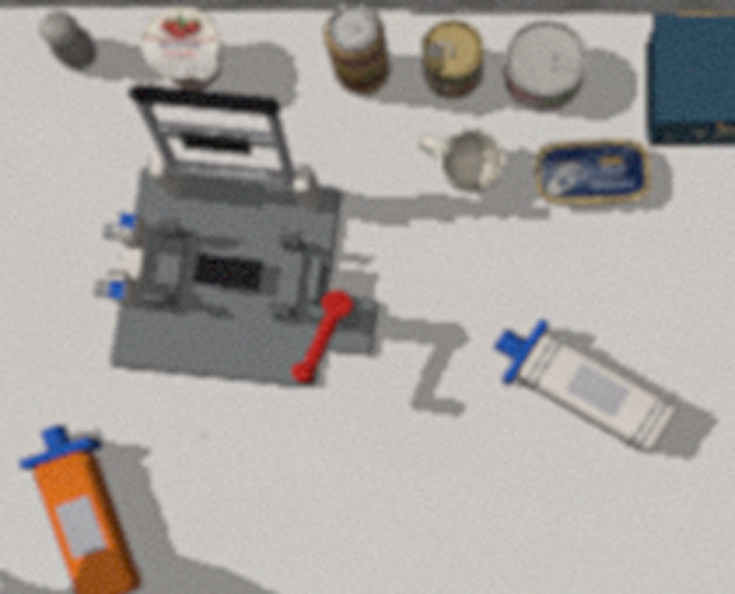

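View pics/sc.png

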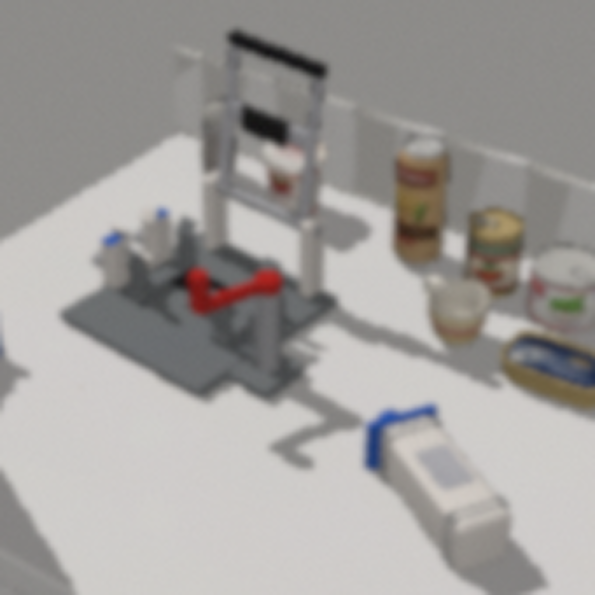

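```bash
cat >> h.py <<'E'
H=np.array([85,0,86.])
def handle(a): return H+155*np.array([-np.cos(a),0,np.sin(a)])
PT=lambda a,l:{"seat":[0,0,24],"notch":[0,90,49],"hinge":H,"handle":handle(a),"pivot":[-30,-110,124],"knob":[-30-70*np.cos(l),-110+70*np.sin(l),124],
 "pl_fl":[-100,95,12],"pl_fr":[-100,-95,12],"pl_br":[100,-95,12]}
def fitunit(obs,x0=(552,85,-.1,1.7,.35)):
    cs={n:cal(n) for n in {o[0] for o in obs}}
    def f(p):
        T=np.array([p[0],p[1],0]);R=rot(p[2]);D=PT(p[3],p[4])
        return np.concatenate([(proj(n,R@np.array(D[k],float)+T,cs[n])[0]-px) for n,k,px in obs])
    s=least_squares(f,x0,loss="soft_l1",f_scale=1.5); return s.x,f(s.x).reshape(-1,2)
E
python3 - <<'E'
from h import *
obs=[("top","notch",(167,180)),("top","hinge",(199,150)),("top","handle",(190,130)),("top","pivot",(226,192)),("top","knob",(216.5,212.7)),
("top","seat",(194,183)),("top","pl_fl",(162,210.6)),("top","pl_fr",(222.3,216.7)),("top","pl_br",(228,158.2)),
("scene","seat",(218,185)),("scene","notch",(201,172)),("scene","handle",(240,115)),("scene","pivot",(238,179)),("scene","knob",(217,179)),
("scene","pl_fl",(178.5,190.5)),("scene","pl_br",(256,185.5))]
x,r=fitunit(obs);print(x.round(3))
for o,e in zip(obs,r):print(o[:2],e.round(1))
E
```

```text
[ 5.53919e+02  8.00200e+01 -9.60000e-02  1.72400e+00  3.34000e-01]
('top', 'notch') [-0.2 -1.7]
('top', 'hinge') [-1.8  2.2]
('top', 'handle') [-0.3 -0.3]
('top', 'pivot') [ 0.9 -0.9]
('top', 'knob') [-0.4 -0.1]
('top', 'seat') [ 2.4 -0. ]
('top', 'pl_fl') [1.1 0.5]
('top', 'pl_fr') [0.  1.3]
('top', 'pl_br') [ 2.4 -1.5]
('scene', 'seat') [ 0.4 -0.2]
('scene', 'notch') [-1.8 -3. ]
('scene', 'handle') [-0.3  0.8]
('scene', 'pivot') [-1.2 -3.5]
('scene', 'knob') [-0.6  2.8]
('scene', 'pl_fl') [-1.2 -0.7]
('scene', 'pl_br') [2.9 0.1]
```

Unit is at about (554, 80), yaw −0.096, with the clamp at 1.72 rad and the lock at 0.33 rad. I'll move toward the unit for a wrist view on the way.

drive_tool(
  commands=[
    {"dx": 30,"dy": -28,"dz": 8,"yaw": -4},
    {"dx": 30,"dy": -28,"dz": 8,"yaw": -4},
    {"dx": 30,"dy": -28,"dz": 8,"yaw": -4},
    {"dx": 20,"dy": -35,"dz": 8,"yaw": -4},
    {"dx": 20,"dy": -35,"dz": 8,"yaw": -4},
  ],
)

```text
t: 1.72
eef_pos: [402.4, 407.6, 254.7]
tcp_rot: [3.142, 0.0, 2.339]
ft_force: [0.4, -0.2, -0.0]
opening: 0.999
```

drive_tool(
  commands=[
    {"dx": 10,"dy": -38,"dz": 8,"yaw": -4},
    {"dx": 10,"dy": -38,"dz": 8,"yaw": -4},
    {"dx": 10,"dy": -38,"dz": 8,"yaw": -4},
    {"dx": 10,"dy": -38,"dz": 8,"yaw": -4},
    {"dx": 10,"dy": -38,"dz": 8,"yaw": -4},
  ],
)

```text
t: 2.13
eef_pos: [451.5, 217.3, 295.1]
tcp_rot: [3.141, 0.0, 1.99]
ft_force: [1.5, -0.4, 0.5]
opening: 1.001
```

drive_tool(
  commands=[
    {"dx": 0,"dy": -38,"dz": 4,"yaw": -4},
    {"dx": 0,"dy": -38,"dz": 4,"yaw": -4},
    {"dx": 0,"dy": -38,"dz": 4,"yaw": -4},
    {"dx": 0,"dy": 0,"dz": 0,"yaw": 0},
    {"dx": 0,"dy": 0,"dz": 0,"yaw": 0},
  ],
)

```text
t: 2.55
eef_pos: [451.6, 103.7, 307.0]
tcp_rot: [3.141, 0.0, 1.781]
ft_force: [-1.1, 0.6, -0.7]
opening: 1.002
```

Run:
```python
from h import *
s=env.state();print(s["t"],s["eef_pos"],s["tcp_rot"])
c=cal("wrist");im=env.read_camera("wrist");cv2.imwrite("pics/w1.png",im[:,:,::-1])
R=cv2.Rodrigues(c[1])[0];print("cam",-R.T@c[2],R[2],c[0][0,0])
for q in ["cradle_seat","port_notch","lock_knob","lock_pivot","clamp_hinge"]:
    print(q,[(round(float(d["conf"]),2),[round(float(v)) for v in d["pixel"]]) for d in env.place_of(q,"wrist")])
```

```text
2.55 [451.60764536 103.68264331 307.0062068 ] [3.14052195e+00 5.93627091e-05 1.78088174e+00]
cam [433.61398172 184.91856539 477.17129173] [ 0.06184412 -0.28602568 -0.95622414] 325.20115679665855
cradle_seat [(0.96, [324, 175])]
port_notch [(0.81, [351, 121])]
lock_knob [(0.86, [235, 246])]
lock_pivot [(0.56, [282, 275]), (0.48, [390, 208])]
clamp_hinge [(0.62, [390, 209])]
```

View pics/w1.png

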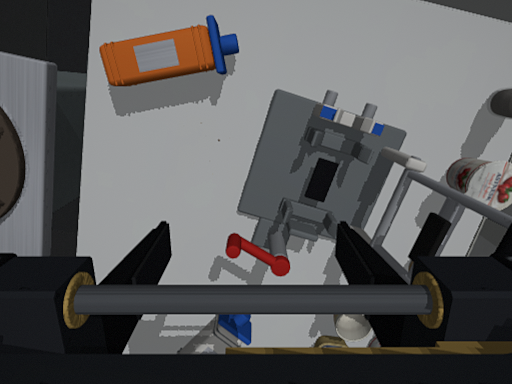

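Run:
```python
import cv2
a=cv2.imread("pics/w1.png");cv2.imwrite("pics/w1c.png",cv2.resize(a[80:290,215:425],None,fx=2.8,fy=2.8,interpolation=2))
```

```text
(no output)
```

View pics/w1c.png

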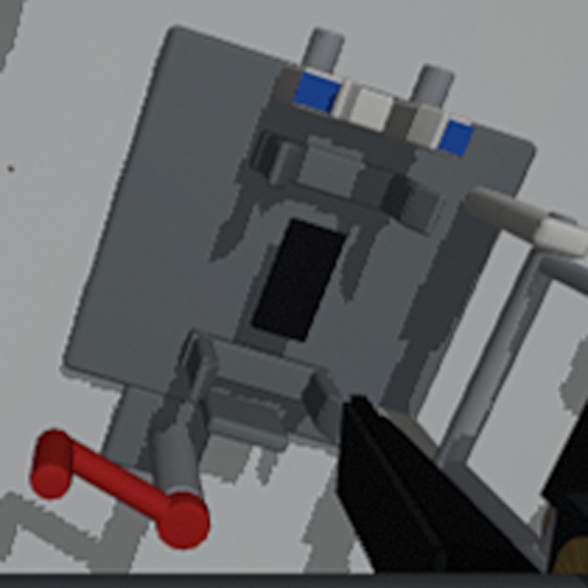

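```bash
cat >> h.py <<'E'
_P=PT
def PT(a,l):
    d=_P(a,l); d["pl_bl"]=[100,95,12]; d["spring"]=[0,0,36]; d["ktop"]=d["knob"][:2]+[138]; return d
E
python3 - <<'E'
from h import *
K,r,t=cal("wrist")
obs=[("wrist","pl_fl",(276.8,89.6)),("wrist","pl_fr",(238.6,211.1)),("wrist","pl_bl",(406.1,133.6)),("wrist","spring",(322.1,180)),("wrist","ktop",(232.9,250.7)),("wrist","notch",(351,121)),("wrist","seat",(324,175)),("wrist","knob",(235,246)),
("top","handle",(190,130)),("scene","handle",(240,115))]
x,rr=fitunit(obs);print(x.round(3))
for o,e in zip(obs,rr):print(o[:2],e.round(1))
# only wrist
x,rr=fitunit(obs[:4]+obs[8:]);print(x.round(3),rr.round(1).tolist())
E
```

```text
[ 5.55657e+02  8.87830e+01 -9.80000e-02  1.73000e+00  2.62000e-01]
('wrist', 'pl_fl') [ 0.1 -0. ]
('wrist', 'pl_fr') [-2.5  1.9]
('wrist', 'pl_bl') [3.7 1.2]
('wrist', 'spring') [ 1.  -0.3]
('wrist', 'ktop') [0.6 0.4]
('wrist', 'notch') [-0.1 -2.5]
('wrist', 'seat') [-2.6  2.5]
('wrist', 'knob') [-0.9 -0.5]
('top', 'handle') [-3.4 -1.3]
('scene', 'handle') [-1.9 -0.1]
[ 5.5425e+02  8.8604e+01 -1.0300e-01  1.7400e+00  3.5000e-01] [[-0.5, -0.4], [-3.6, 1.5], [2.8, 1.6], [0.0, -0.4], [-3.0, -1.3], [-1.7, 0.0]]
```

Run:
```python
from h import *
for l,px,z in [("fl",(276.8,89.6),12),("fr",(238.6,211.1),12),("bl",(406.1,133.6),12),("spring c",(322.1,180),30),("blueL",(215+318/2.8,80+90/2.8),75),("blueR",(215+456/2.8,80+137/2.8),75),("notchnet",(351,121),49),("ktop",(232.9,250.7),138),
 ("sp1",(215+292/2.8,80+219/2.8),30),("sp2",(215+347/2.8,80+234/2.8),30),("sp3",(215+306/2.8,80+340/2.8),30),("sp4",(215+251/2.8,80+325/2.8),30)]:
    print(l,ray("wrist",px,z).round(1))
for l,px,z in [("fl",(162,210.6),12),("fr",(222.3,216.7),12),("br",(228,158.2),12)]: print("top",l,ray("top",px,z).round(1))
for l,px,z in [("fl",(178.5,190.5),12),("br",(256,185.5),12)]: print("scene",l,ray("scene",px,z).round(1))
```

```text
fl [465.2 193.   12. ]
fr [450.    7.9  12. ]
bl [658.7 174.1  12. ]
spring c [556.   86.7  30. ]
blueL [527.9 180.3  75. ]
blueR [592.4 173.9  75. ]
notchnet [565.5 175.3  49. ]
ktop [448.8   7.2 138. ]
sp1 [543.5 116.3  30. ]
sp2 [572.5 114.8  30. ]
sp3 [568.   56.2  30. ]
sp4 [538.  58.  30.]
top fl [465.  187.8  12. ]
top fr [449.4  -4.7  12. ]
top br [639.3 -16.6  12. ]
scene fl [462.8 178.   12. ]
scene br [639.  -15.7  12. ]
```

Estimates of the unit's y spread from 80 to 91 mm, which is too loose for the fit. A second wrist view from more directly above lies on the way to the cartridge.

drive_tool(
  commands=[
    {"dx": 22,"dy": -25,"dz": 5,"yaw": 0},
    {"dx": 22,"dy": -25,"dz": 5,"yaw": 0},
    {"dx": 22,"dy": -25,"dz": 5,"yaw": 0},
    {"dx": 22,"dy": -25,"dz": 5,"yaw": 0},
    {"dx": 0,"dy": 0,"dz": 0,"yaw": 0},
  ],
)

```text
t: 3.27
eef_pos: [542.6, 2.6, 326.5]
tcp_rot: [3.141, 0.001, 1.783]
ft_force: [0.4, 0.3, -1.3]
opening: 1.004
```

drive_tool(
  commands=[
    {"dx": 0},
    {"dx": 0},
  ],
)

```text
invalid input
```

Run:
```python
from h import *
s=env.state();print(s["t"],s["eef_pos"],s["tcp_rot"])
c=cal("wrist");im=env.read_camera("wrist");cv2.imwrite("pics/w2.png",im[:,:,::-1])
np.savez("c2.npz",K=c[0],r=c[1],t=c[2])
R=cv2.Rodrigues(c[1])[0];print("cam",-R.T@c[2],R[2])
for q in ["cradle_seat","port_notch","lock_knob","lock_pivot","clamp_hinge","clamp_handle"]:
    print(q,[(round(float(d["conf"]),2),[round(float(v)) for v in d["pixel"]]) for d in env.place_of(q,"wrist")])
cv2.imwrite("pics/w2c.png",cv2.resize(im[0:250,150:450,::-1],None,fx=2.4,fy=2.4,interpolation=2))
```

```text
3.2667 [542.62318576   2.55704757 326.49111315] [3.14058000e+00 1.10479758e-03 1.78333610e+00]
cam [524.40186155  83.91971703 496.57067094] [ 0.06271051 -0.28687868 -0.95591214]
cradle_seat [(0.85, [277, 93])]
port_notch [(0.96, [299, 22]), (0.68, [174, 148])]
lock_knob [(0.91, [174, 148])]
lock_pivot [(0.89, [227, 179]), (0.28, [310, 232])]
clamp_hinge [(0.61, [341, 114])]
clamp_handle [(0.94, [417, 137]), (0.33, [201, 244]), (0.26, [226, 179])]
```

View pics/w2c.png

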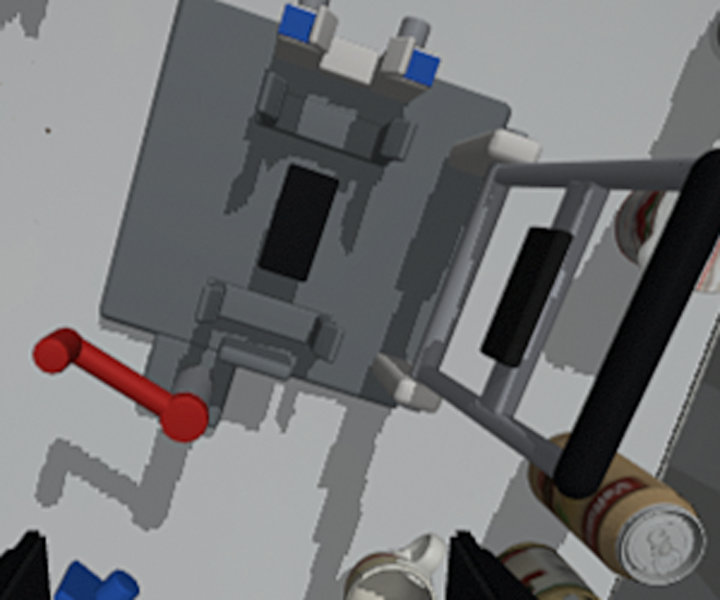

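Run:
```python
from h import *
g=lambda x,y:(150+x/2.4,y/2.4)
P={}
for l,p,z in [("fr",(100,315),12),("fl",(182,0),12),("bl",(510,105),12),("br",(390,408),12),("spring",(298,223),36),("spring24",(298,223),30),("blueL",(297,22),75),("blueR",(422,69),75),("ktop",(52,354),138),("pivtop",(185,417),125)]:
    P[l]=ray("wrist",g(*p),z);print(l,P[l].round(1))
print("c1",(P["fr"]+P["bl"])/2,"c2",(P["fl"]+P["br"])/2)
for l,p,z in [("handle",(417,137),239),("notch",(299,22),49),("seat",(277,93),24),("pivot",(227,179),124),("knob",(174,148),124)]: print(l,ray("wrist",p,z).round(1))
```

```text
fr [445.2   8.9  12. ]
fl [461.9 189.3  12. ]
bl [655.3 176.8  12. ]
br [635.6  -9.9  12. ]
spring [550.3  87.9  36. ]
spring24 [550.7  87.9  30. ]
blueL [525.7 178.6  75. ]
blueR [590.5 171.5  75. ]
ktop [445.9   6.8 138. ]
pivtop [511.5 -13.1 125. ]
c1 [550.24934872  92.87715631  12.        ] c2 [548.74010426  89.67628148  12.        ]
handle [655.5  79.1 239. ]
notch [560. 177.  49.]
seat [555.   88.7  24. ]
pivot [512.6 -19.7 124. ]
knob [445.7   3.7 124. ]
```

drive_tool(
  commands=[
    {"dx": -13,"dy": -36,"dz": -5,"yaw": -6},
    {"dx": -13,"dy": -36,"dz": -5,"yaw": -6},
    {"dx": -13,"dy": -36,"dz": -5,"yaw": -6},
    {"dx": -13,"dy": -36,"dz": -5,"yaw": -6},
    {"dx": -13,"dy": -36,"dz": -5,"yaw": -6},
  ],
)

```text
t: 4.03
eef_pos: [473.5, -175.5, 301.7]
tcp_rot: [3.141, 0.0, 1.257]
ft_force: [1.5, -0.4, 0.0]
opening: 0.998
```

drive_tool(
  commands=[
    {"dx": -13,"dy": -36,"dz": -5,"yaw": -6},
    {"dx": 0,"dy": 0,"dz": 0,"yaw": 0},
    {"dx": 0,"dy": 0,"dz": 0,"yaw": 0},
  ],
)

```text
t: 4.28
eef_pos: [460.7, -211.7, 296.5]
tcp_rot: [-3.141, -0.0, 1.154]
ft_force: [-0.5, 0.6, 0.5]
opening: 0.995
```

Run:
```python
from h import *
s=env.state();print(s["t"],s["eef_pos"],s["tcp_rot"])
c=cal("wrist");im=env.read_camera("wrist");cv2.imwrite("pics/w3.png",im[:,:,::-1])
R=cv2.Rodrigues(c[1])[0];print("cam",-R.T@c[2],R[2])
for q in ["cartridge","spigot_tip"]:
    print(q,[(round(float(d["conf"]),2),[round(float(v)) for v in d["pixel"]]) for d in env.place_of(q,"wrist")])
```

```text
4.2833 [ 460.70028279 -211.72485178  296.48720006] [-3.14135515e+00 -1.14759550e-04  1.15353879e+00]
cam [ 493.82158882 -135.78295174  466.67617164] [-0.11870866 -0.26733494 -0.95626371]
cartridge [(0.91, [252, 176])]
spigot_tip [(0.93, [260, 109])]
```

View pics/w3.png

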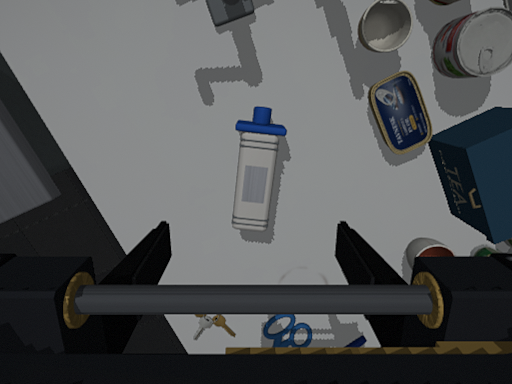

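Run:
```python
import cv2
a=cv2.imread("pics/w3.png");cv2.imwrite("pics/w3c.png",cv2.resize(a[95:245,210:310],None,fx=4,fy=4,interpolation=2))
```

```text
(no output)
```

View pics/w3c.png

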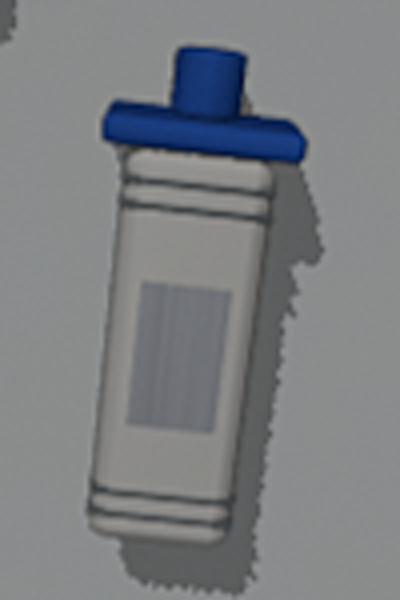

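Run:
```python
from h import *
g=lambda x,y:(210+x/4,95+y/4)
for l,p,z in [("rear L",(90,525),50),("rear R",(228,540),50),("label",(180,358),50),("flL",(103,140),50),("flR",(305,160),50),("tip",(211,48),28),("barL",(125,180),50),("barR",(273,185),50)]:
    print(l,ray("wrist",g(*p),z).round(1))
print(ray("wrist",(252,176),0),ray("wrist",(260,109),25))
```

```text
rear L [ 395.2 -290.2   50. ]
rear R [ 437.  -314.7   50. ]
label [ 448.1 -247.2   50. ]
flL [ 454.5 -171.2   50. ]
flR [ 511.  -202.8   50. ]
tip [ 497.3 -160.1   28. ]
barL [ 455.7 -185.6   50. ]
barR [ 498.6 -206.1   50. ]
[ 443.69561008 -246.9924195     0.        ] [ 492.95038002 -161.23239064   25.        ]
```

drive_tool(
  commands=[
    {"dx": -5,"dy": -16,"dz": -40,"yaw": -3},
    {"dx": -6,"dy": -17,"dz": -35,"yaw": -2.6},
    {"dx": 0,"dy": 0,"dz": -40,"yaw": 0},
    {"dx": 0,"dy": 0,"dz": -40,"yaw": 0},
    {"dx": 0,"dy": 0,"dz": -40,"yaw": 0},
  ],
)

```text
t: 4.85
eef_pos: [451.2, -242.0, 102.0]
tcp_rot: [3.14, 0.0, 1.061]
ft_force: [1.3, -1.0, -0.1]
opening: 1.0
```

Run:
```python
from h import *
s=env.state();print(s["t"],s["eef_pos"],s["tcp_rot"])
im=env.read_camera("wrist");cv2.imwrite("pics/w4.png",im[:,:,::-1])
```

```text
4.85 [ 451.15685731 -242.04467175  102.04708431] [3.13998397e+00 1.14328326e-04 1.06072069e+00]
```

View pics/w4.png

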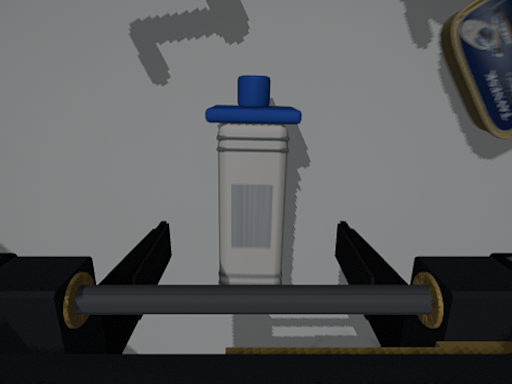

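Run:
```python
from h import *
for p,z in [((252,215),50),((253,122),50),((252,283),50)]: print(ray("wrist",p,z).round(1))
print(proj("wrist",[451.2,-242,102]), proj("wrist",[451.2,-242,50]))
```

```text
[ 445.8 -242.3   50. ]
[ 478.2 -185.9   50. ]
[ 418.7 -290.7   50. ]
[[259.14049879 244.87622981]] [[258.38396328 211.19144561]]
```

drive_tool(
  commands=[
    {"dx": -1,"dy": -2,"dz": -35,"yaw": 0},
    {"dx": 0,"dy": 0,"dz": -35,"yaw": 0},
    {"dx": 0,"dy": 0,"dz": -20,"yaw": 0},
    {"dx": 0,"dy": 0,"dz": 0,"yaw": 0},
  ],
)

```text
t: 5.23
eef_pos: [449.2, -243.5, 11.0]
tcp_rot: [-3.137, -0.001, 1.061]
ft_force: [-0.7, 1.2, 0.2]
opening: 1.002
```

drive_tool(
  commands=[
    {"dx": 0,"dy": 0,"dz": 0,"yaw": 0},
    {"dx": 0,"dy": 0,"dz": 0,"yaw": 0},
    {"dx": 0,"dy": 0,"dz": 0,"yaw": 0},
    {"dx": 0,"dy": 0,"dz": 0,"yaw": 0},
    {"dx": 0,"dy": 0,"dz": 0,"yaw": 0},
  ],
  grip=0.3,
)

```text
t: 5.65
eef_pos: [450.1, -245.5, 14.4]
tcp_rot: [3.14, 0.0, 1.058]
ft_force: [0.4, -0.6, 0.0]
opening: 0.706
```

drive_tool(
  commands=[
    {"dx": 0,"dy": 0,"dz": 0,"yaw": 0},
    {"dx": 0,"dy": 0,"dz": 0,"yaw": 0},
    {"dx": 0,"dy": 0,"dz": 0,"yaw": 0},
    {"dx": 0,"dy": 0,"dz": 0,"yaw": 0},
    {"dx": 0,"dy": 0,"dz": 0,"yaw": 0},
  ],
  grip=0.3,
)

```text
t: 6.07
eef_pos: [449.5, -245.2, 13.4]
tcp_rot: [-3.142, -0.0, 1.058]
ft_force: [-1.5, 1.3, 6.0]
opening: 0.527
```

drive_tool(
  commands=[
    {"dx": 0,"dy": 0,"dz": 20,"yaw": 0},
    {"dx": 0,"dy": 0,"dz": 35,"yaw": 0},
    {"dx": 0,"dy": 0,"dz": 40,"yaw": 0},
    {"dx": 0,"dy": 0,"dz": 40,"yaw": 0},
    {"dx": 0,"dy": 0,"dz": 40,"yaw": 0},
  ],
)

```text
t: 6.48
eef_pos: [449.1, -244.9, 189.8]
tcp_rot: [-3.141, -0.0, 1.058]
ft_force: [1.4, -1.1, -2.1]
opening: 0.526
```

drive_tool(
  commands=[
    {"dx": 8,"dy": 37,"dz": 4,"yaw": 4},
    {"dx": 8,"dy": 37,"dz": 4,"yaw": 4},
    {"dx": 8,"dy": 37,"dz": 0,"yaw": 4},
    {"dx": 8,"dy": 37,"dz": 0,"yaw": 4},
    {"dx": 8,"dy": 37,"dz": 0,"yaw": 4},
  ],
)

```text
t: 6.9
eef_pos: [489.4, -58.5, 196.2]
tcp_rot: [3.142, -0.0, 1.41]
ft_force: [1.3, -0.1, -1.6]
opening: 0.523
```

drive_tool(
  commands=[
    {"dx": 8,"dy": 37,"dz": 0,"yaw": 3.8},
    {"dx": 8,"dy": 37,"dz": 0,"yaw": 0},
    {"dx": 8,"dy": 37,"dz": 0,"yaw": 0},
    {"dx": 8,"dy": 36,"dz": -4,"yaw": 0},
    {"dx": 0,"dy": 0,"dz": 0,"yaw": 0},
  ],
)

```text
t: 7.32
eef_pos: [521.9, 91.7, 191.4]
tcp_rot: [-3.141, -0.001, 1.477]
ft_force: [0.0, -0.1, -2.6]
opening: 0.524
```

drive_tool(
  commands=[
    {"dx": 0,"dy": 0,"dz": -40,"yaw": 0},
    {"dx": 0,"dy": 0,"dz": -10,"yaw": 0},
    {"dx": 0,"dy": 0,"dz": 0,"yaw": 0},
  ],
)

```text
t: 7.57
eef_pos: [519.9, 86.5, 139.6]
tcp_rot: [-3.136, 0.001, 1.474]
ft_force: [0.4, 0.3, -1.5]
opening: 0.528
```

Run:
```python
from h import *
s=env.state();print(s["t"],s["eef_pos"],s["tcp_rot"])
for n in ["wrist","scene","top"]:
    im=env.read_camera(n);cv2.imwrite(f"pics/{n[0]}5.png",im[:,:,::-1])
im=cv2.imread("pics/s5.png");cv2.imwrite("pics/s5c.png",cv2.resize(im[90:230,150:310],None,fx=4,fy=4,interpolation=2))
```

```text
7.5667 [519.8960425   86.49596495 139.62912468] [-3.13555563e+00  9.14687795e-04  1.47351343e+00]
```

View pics/w5.png

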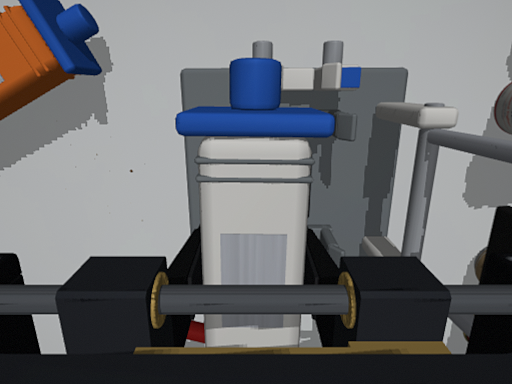

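View pics/s5c.png

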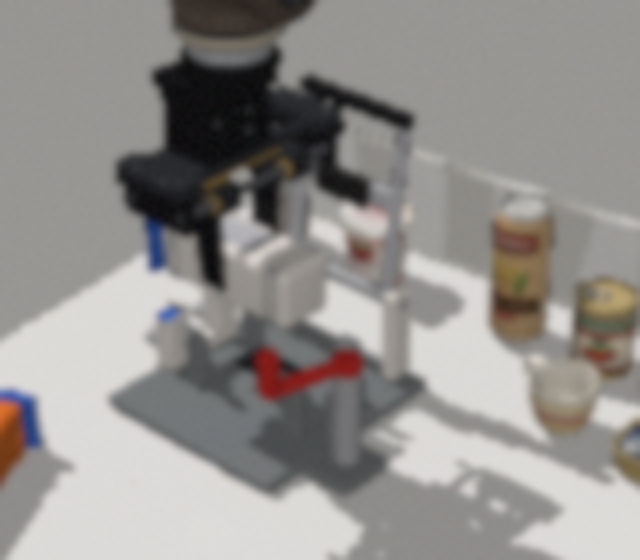

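Run:
```python
from h import *
s=env.state();T=s["eef_pos"];u=s["tcp_rot"][2]-np.pi/2;R=rot(u)
b=T+np.array([0,0,-13])
for l,p in [("tip top",[0,100,37]),("flange L top y68",[-33,68,50]),("flange R top y68",[33,68,50]),("flange mid",[0,68,50]),("fl bottom? L",[-33,78,0])]:
    print(l,proj("wrist",R@np.array(p,float)+b).round(1))
for l,p,z in [("bl L",(182,69),12),("bl R",(407,68),12),("blueR",(351,77),75),("notch floor L",(283,77),64),("blue R inner",(342,77),75),("midblk R edge",(361,77),75)]:
    print(l,ray("wrist",p,z).round(1))
uR=rot(-.097)
for l,p in [("plate L",[-100,95,12]),("plate R",[100,95,12]),("blk",[0,90,75])]: print(l,proj("wrist",uR@np.array(p,float)+[552,88,0]).round(1))
```

```text
tip top [[254.2  45.7]]
flange L top y68 [[172.8 127.3]]
flange R top y68 [[335.8 127.3]]
flange mid [[254.3 127.3]]
fl bottom? L [[193.1  98.2]]
bl L [470.  191.2  12. ]
bl R [665.  172.8  12. ]
blueR [598.3 169.9  75. ]
notch floor L [552.3 174.7  64. ]
blue R inner [592.  170.5  75. ]
midblk R edge [605.2 169.2  75. ]
plate L [[172.4  68.7]]
plate R [[402.   68.4]]
blk [[296.3  70.9]]
```

Run:
```python
import cv2
a=cv2.imread("pics/w5.png");cv2.imwrite("pics/w5c.png",cv2.resize(a[30:170,165:425],None,fx=3,fy=3,interpolation=2))
```

```text
(no output)
```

View pics/w5c.png

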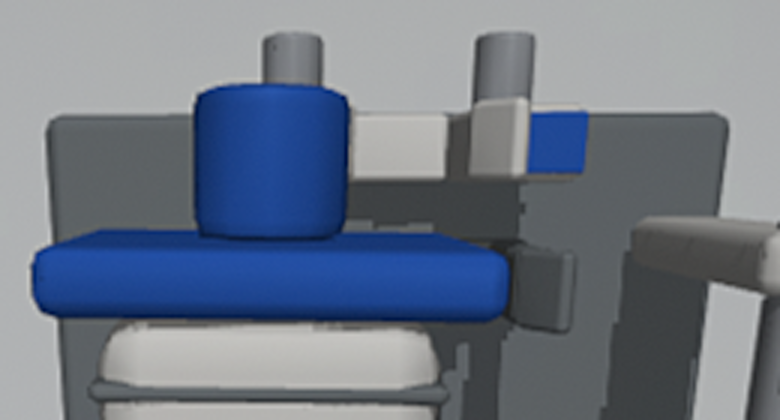

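drive_tool(
  commands=[
    {"dx": 0,"dy": 0,"dz": -35,"yaw": 0},
    {"dx": 6,"dy": 0,"dz": -7,"yaw": 0},
    {"dx": 10,"dy": -1,"dz": 0,"yaw": 0},
    {"dx": 10,"dy": -1,"dz": 0,"yaw": 0},
    {"dx": 0,"dy": 0,"dz": 0,"yaw": 0},
  ],
)

```text
t: 8.13
eef_pos: [550.8, 84.4, 101.7]
tcp_rot: [3.138, -0.0, 1.473]
ft_force: [0.5, -0.1, -2.5]
opening: 0.528
```

Run:
```python
from h import *
s=env.state();print(s["t"],s["eef_pos"],s["tcp_rot"],s["ft_force"])
im=env.read_camera("wrist")[:,:,::-1];cv2.imwrite("pics/w6.png",im)
cv2.imwrite("pics/w6c.png",cv2.resize(im[0:180,150:410],None,fx=3,fy=3,interpolation=2))
T=s["eef_pos"];u=s["tcp_rot"][2]-np.pi/2;R=rot(u)
b=T+np.array([0,0,-13])+R@[0,-3.5,0]
for l,p in [("tip top",[0,100,37]),("flange mid",[0,68,50]),]:
    print(l,proj("wrist",R@np.array(p,float)+b).round(1))
```

```text
8.1333 [550.76852886  84.37751992 101.67931157] [ 3.13790476e+00 -4.43699534e-04  1.47293179e+00] [ 0.45250617 -0.07701192 -2.46560246]
tip top [[257.4  54.7]]
flange mid [[257.6 136.1]]
```

View pics/w6c.png

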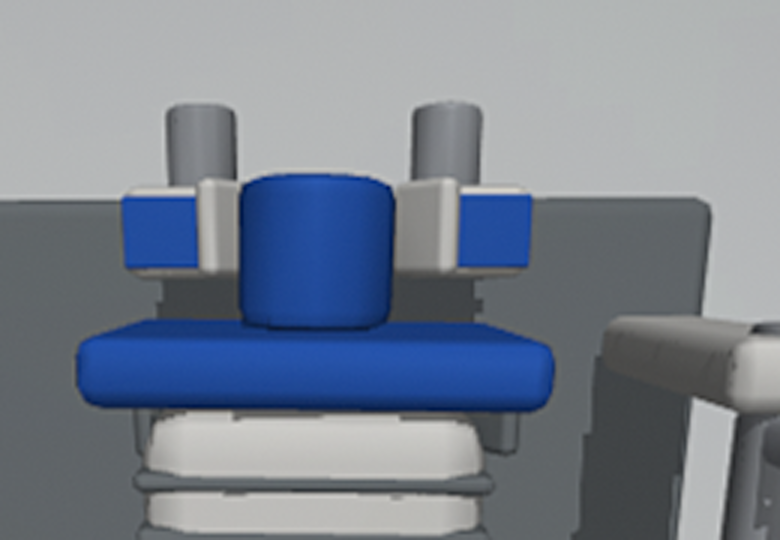

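Run:
```python
from h import *
uR=rot(-.097)
for z in (64,70,75):
    a=ray("wrist",(150+327.5/3,62.7),z);b=ray("wrist",(150+327.5/3,92.3),z);m=(a+b)/2
    print(z,a.round(1),b.round(1),"len",np.linalg.norm(a-b).round(1),"unit",(m-uR@[0,90,0]).round(1))
a=ray("wrist",(150+122/3,77),75);b=ray("wrist",(150+533/3,77),75);print(a,b)
a=ray("wrist",(150+710/3,66.5),12);print("bl",a,a-uR@[100,95,0])
```

```text
64 [562.3 181.5  64. ] [560.8 164.6  64. ] len 17.0 unit [552.8  83.5  64. ]
70 [562.2 181.1  70. ] [560.7 164.7  70. ] len 16.5 unit [552.7  83.3  70. ]
75 [562.  180.7  75. ] [560.5 164.7  75. ] len 16.1 unit [552.6  83.2  75. ]
[522.31560184 176.94645148  75.        ] [600.37147368 169.28284919  75.        ]
bl [658.68817359 173.09572719  12.        ] [549.95769869  88.22710031  12.        ]
```

drive_tool(
  commands=[
    {"dx": 2.5,"dy": 4,"dz": -5,"yaw": 0},
    {"dx": 0,"dy": 0,"dz": -10,"yaw": 0},
    {"dx": 0,"dy": 0,"dz": 0,"yaw": 0},
  ],
)

```text
t: 8.43
eef_pos: [549.3, 89.0, 83.7]
tcp_rot: [-3.14, 0.0, 1.474]
ft_force: [-0.6, 0.3, -1.9]
opening: 0.528
```

Run:
```python
from h import *
s=env.state();print(s["t"],s["eef_pos"],s["tcp_rot"],s["ft_force"])
im=env.read_camera("wrist")[:,:,::-1];cv2.imwrite("pics/w7.png",im)
cv2.imwrite("pics/w7c.png",cv2.resize(im[0:180,150:410],None,fx=3,fy=3,interpolation=2))
im=env.read_camera("scene")[:,:,::-1];cv2.imwrite("pics/s7c.png",cv2.resize(im[90:230,150:310],None,fx=4,fy=4,interpolation=2))
T=s["eef_pos"];u=s["tcp_rot"][2]-np.pi/2;R=rot(u)
b=T+np.array([0,0,-13])+R@[0,-3.5,0]
for l,p in [("tip top",[0,100,37]),("tip bottom",[0,100,13]),("flange mid",[0,68,50]),("fl front bottom",[0,78,0]),
  ]: print(l,proj("wrist",R@np.array(p,float)+b).round(1))
for uy in (83.5,86,88):
  print(uy,[proj("wrist",rot(-.097)@np.array([0,y,70.])+[553,uy,0]).round(1).tolist() for y in (81,99)])
```

```text
8.4333 [549.26891123  89.01792896  83.68508034] [-3.13970295e+00  2.77661351e-04  1.47397334e+00] [-0.61518774  0.32664752 -1.88846586]
tip top [[253.2  54.8]]
tip bottom [[253.2  59.6]]
flange mid [[253.2 135.5]]
fl front bottom [[253.2 104.6]]
83.5 [[[260.9, 102.0]], [[261.2, 67.1]]]
86 [[[260.5, 97.3]], [[260.8, 62.1]]]
88 [[[260.2, 93.5]], [[260.4, 58.1]]]
```

View pics/w7c.png

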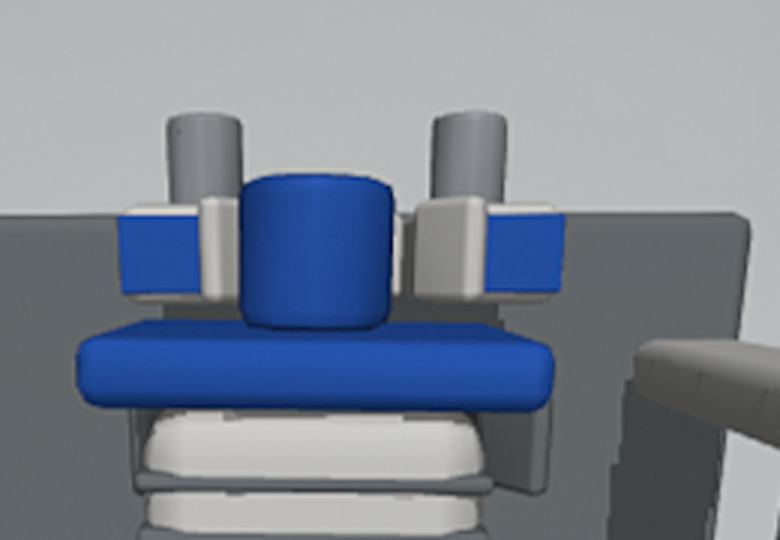

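View pics/s7c.png

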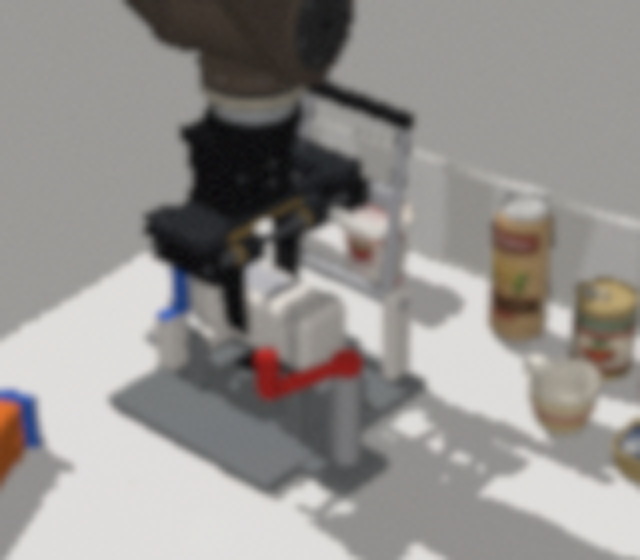

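drive_tool(
  commands=[
    {"dx": 2.5,"dy": -0.5,"dz": 0,"yaw": 0},
    {"dx": 3,"dy": -1,"dz": 0,"yaw": 0},
    {"dx": 0,"dy": 0,"dz": 0,"yaw": 0},
    {"dx": 0,"dy": 0,"dz": 0,"yaw": 0},
  ],
)

```text
t: 8.87
eef_pos: [555.9, 87.2, 85.3]
tcp_rot: [3.141, -0.0, 1.473]
ft_force: [0.4, 0.4, -0.6]
opening: 0.528
```

Run:
```python
from h import *
s=env.state();print(s["t"],s["eef_pos"],s["tcp_rot"],s["ft_force"])
im=env.read_camera("wrist")[:,:,::-1]
cv2.imwrite("pics/w8c.png",cv2.resize(im[0:180,150:410],None,fx=3,fy=3,interpolation=2))
for uy in (83.5,86,88):
  print(uy,[proj("wrist",rot(-.097)@np.array([0,y,70.])+[555,uy,0]).round(1).tolist() for y in (81,99)])
```

```text
8.8667 [555.88082527  87.16100584  85.28422014] [ 3.14109884e+00 -3.65021794e-05  1.47334972e+00] [ 0.36214901  0.35230756 -0.64294947]
83.5 [[[253.1, 99.5]], [[253.1, 64.6]]]
86 [[[252.7, 94.8]], [[252.7, 59.6]]]
88 [[[252.3, 91.0]], [[252.3, 55.6]]]
```

View pics/w8c.png

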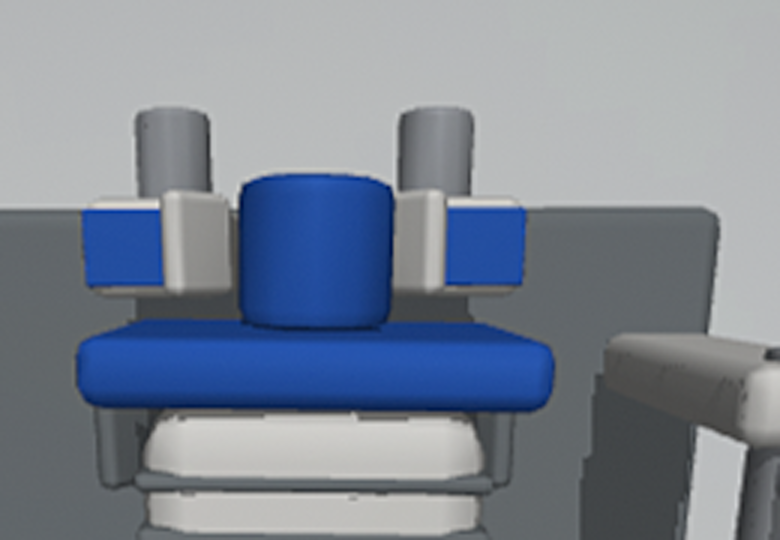

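drive_tool(
  commands=[
    {"dx": -2,"dy": 0,"dz": 0,"yaw": 0},
    {"dx": 0,"dy": 0,"dz": -8,"yaw": 0},
    {"dx": 0,"dy": 0,"dz": -8,"yaw": 0},
    {"dx": 0,"dy": 0,"dz": 0,"yaw": 0},
  ],
)

```text
t: 9.25
eef_pos: [553.1, 87.3, 67.7]
tcp_rot: [-3.141, 0.0, 1.474]
ft_force: [1.1, -0.2, -2.7]
opening: 0.528
```

Run:
```python
from h import *
s=env.state();print(s["t"],s["eef_pos"],s["tcp_rot"],s["ft_force"])
im=env.read_camera("wrist")[:,:,::-1]
cv2.imwrite("pics/w9c.png",cv2.resize(im[0:180,150:410],None,fx=3,fy=3,interpolation=2))
```

```text
9.25 [553.12324008  87.26604961  67.73331818] [-3.14054854e+00  2.21295590e-04  1.47380761e+00] [ 1.07923813 -0.1501037  -2.73099638]
```

View pics/w9c.png

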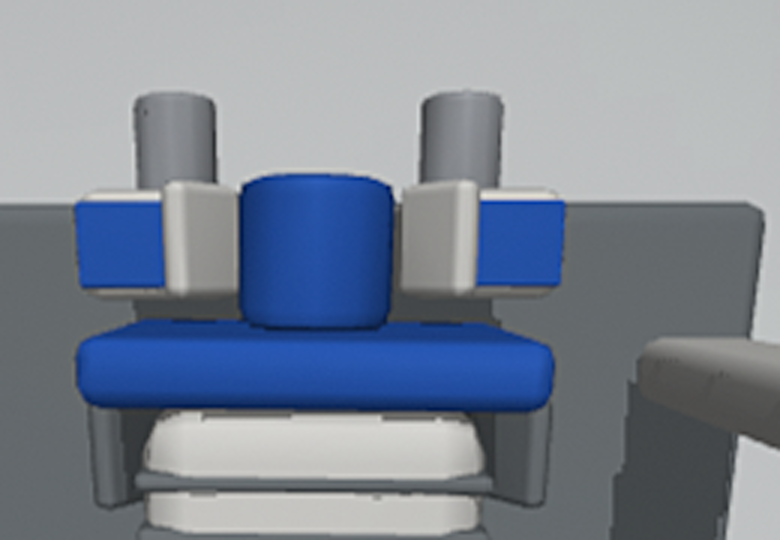

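drive_tool(
  commands=[
    {"dx": 0.7,"dy": 0,"dz": -7,"yaw": 0},
    {"dx": 0,"dy": 0,"dz": -7,"yaw": 0},
    {"dx": 0,"dy": 0,"dz": 0,"yaw": 0},
    {"dx": 0,"dy": 0,"dz": 0,"yaw": 0},
  ],
)

```text
t: 9.63
eef_pos: [553.9, 87.2, 54.4]
tcp_rot: [-3.14, 0.0, 1.474]
ft_force: [-2.4, 0.2, -2.6]
opening: 0.525
```

drive_tool(
  commands=[
    {"dx": 0,"dy": 0,"dz": -3,"yaw": 0},
    {"dx": 0,"dy": 0,"dz": -3,"yaw": 0},
    {"dx": 0,"dy": 0,"dz": 0,"yaw": 0},
    {"dx": 0,"dy": 0,"dz": 0,"yaw": 0},
  ],
)

```text
t: 9.97
eef_pos: [554.3, 87.3, 49.2]
tcp_rot: [3.142, -0.0, 1.474]
ft_force: [-3.4, 1.0, 1.1]
opening: 0.528
```

Run:
```python
from h import *
s=env.state();print(s["t"],s["eef_pos"],s["tcp_rot"],s["ft_force"])
im=env.read_camera("wrist")[:,:,::-1]
cv2.imwrite("pics/w10c.png",cv2.resize(im[0:180,150:410],None,fx=3,fy=3,interpolation=2))
im=env.read_camera("scene")[:,:,::-1];cv2.imwrite("pics/s10c.png",cv2.resize(im[90:230,150:310],None,fx=4,fy=4,interpolation=2))
```

```text
9.9667 [554.29372652  87.31202544  49.19134372] [ 3.14157277e+00 -2.16803305e-06  1.47356805e+00] [-3.39668485  0.96412936  1.08906473]
```

View pics/w10c.png

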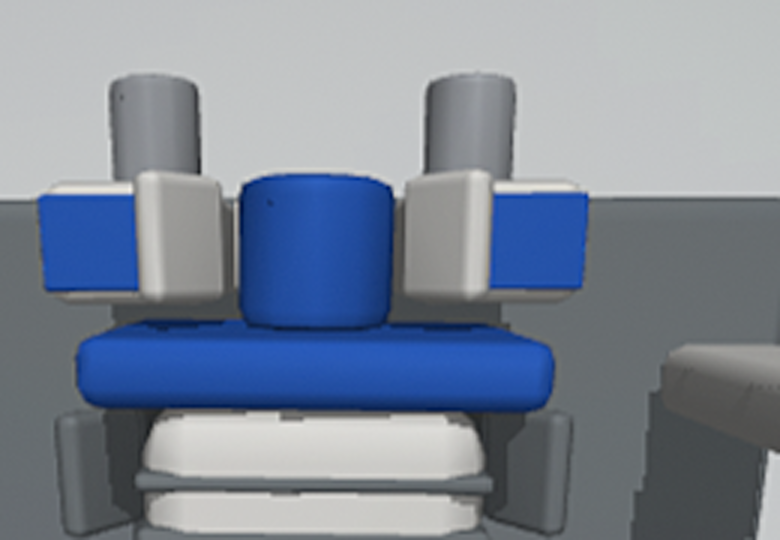

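View pics/s10c.png

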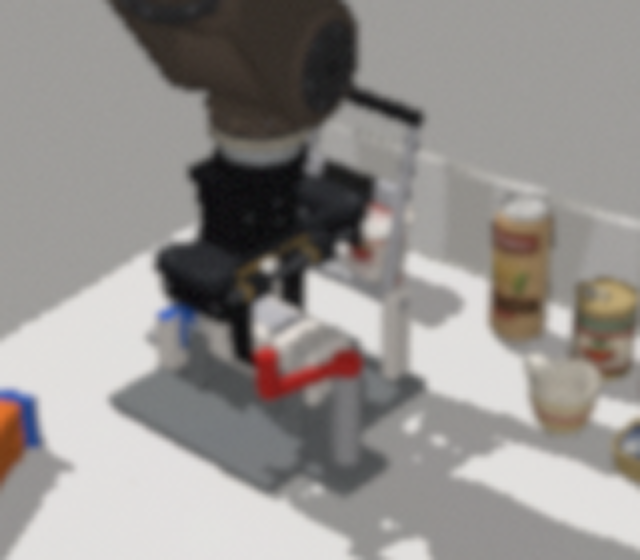

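drive_tool(
  commands=[
    {"dx": 0,"dy": 0,"dz": -1,"yaw": 0},
    {"dx": 0,"dy": 0,"dz": 0,"yaw": 0},
    {"dx": 0,"dy": 0,"dz": 0,"yaw": 0},
    {"dx": 0,"dy": 0,"dz": 0,"yaw": 0},
  ],
  grip=0.8,
)

```text
t: 10.4
eef_pos: [554.4, 87.3, 48.2]
tcp_rot: [3.141, 0.0, 1.474]
ft_force: [-4.0, 0.8, 1.7]
opening: 0.75
```

drive_tool(
  commands=[
    {"dx": 0,"dy": 0,"dz": 0,"yaw": 0},
    {"dx": 0,"dy": 0,"dz": 0,"yaw": 0},
    {"dx": 0,"dy": 0,"dz": 0,"yaw": 0},
  ],
)

```text
t: 10.65
eef_pos: [554.3, 87.3, 48.2]
tcp_rot: [3.141, -0.0, 1.474]
ft_force: [-4.2, 0.2, 1.3]
opening: 0.796
```

Run:
```python
from h import *
s=env.state();print(s["t"],s["eef_pos"],s["opening"],s["ft_force"])
im=env.read_camera("wrist")[:,:,::-1]
cv2.imwrite("pics/w11.png",im)
```

```text
10.65 [554.347042    87.2859353   48.18017736] 0.7961946014959909 [-4.17863425  0.19146213  1.28474402]
```

View pics/w11.png

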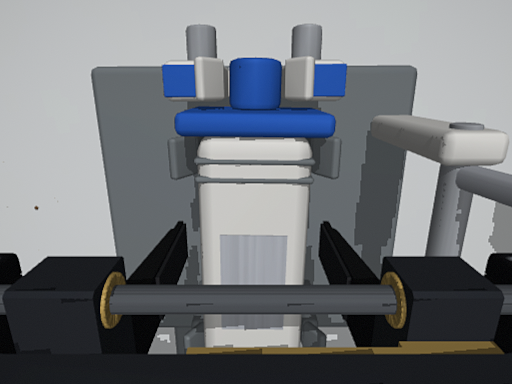

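drive_tool(
  commands=[
    {"dx": -6,"dy": 0,"dz": 0,"yaw": 0},
    {"dx": 0,"dy": 0,"dz": 25,"yaw": 0},
    {"dx": 0,"dy": 0,"dz": 40,"yaw": 0},
    {"dx": -10,"dy": 0,"dz": 40,"yaw": 0},
    {"dx": -10,"dy": 0,"dz": 40,"yaw": 0},
  ],
)

```text
t: 11.12
eef_pos: [527.9, 87.1, 194.5]
tcp_rot: [-3.142, 0.0, 1.473]
ft_force: [1.4, -0.4, 0.1]
opening: 0.804
```

drive_tool(
  commands=[
    {"dx": 0,"dy": -10,"dz": 40,"yaw": 0},
    {"dx": 0,"dy": -10,"dz": 40,"yaw": 0},
    {"dx": 0,"dy": -10,"dz": 30,"yaw": 0},
    {"dx": 0,"dy": 0,"dz": 0,"yaw": 0},
    {"dx": 0,"dy": 0,"dz": 0,"yaw": 0},
  ],
)

```text
t: 11.53
eef_pos: [528.6, 56.9, 304.5]
tcp_rot: [3.138, -0.0, 1.473]
ft_force: [-0.7, -0.3, -0.6]
opening: 0.8
```

Run:
```python
from h import *
s=env.state();print(s["t"],s["eef_pos"],s["opening"],s["ft_force"])
for n in ["wrist","top","scene"]:
    im=env.read_camera(n)[:,:,::-1];cv2.imwrite(f"pics/{n[0]}12.png",im)
    for q in ["clamp_handle","clamp_hinge","lock_knob","cartridge"]:
        print(n,q,[(round(float(d["conf"]),2),[round(float(v)) for v in d["pixel"]]) for d in env.place_of(q,n)])
print(ray("top",(200,97),0),ray("top",(200,88),40))
im=cv2.imread("pics/s12.png");cv2.imwrite("pics/s12c.png",cv2.resize(im[90:230,150:310],None,fx=4,fy=4,interpolation=2))
```

```text
11.5333 [528.6005992   56.85570976 304.48713852] 0.7997400792196478 [-0.65647841 -0.26838056 -0.59401306]
wrist clamp_handle [(0.84, [442, 162])]
wrist clamp_hinge [(0.94, [340, 133])]
wrist lock_knob [(0.83, [189, 219]), (0.59, [443, 161])]
wrist cartridge [(0.9, [82, 62]), (0.82, [269, 129])]
top clamp_handle [(0.54, [188, 127])]
top clamp_hinge [(0.59, [195, 151])]
top lock_knob [(0.72, [215, 214]), (0.67, [197, 182])]
top cartridge [(0.58, [196, 180])]
scene clamp_handle [(0.68, [241, 113])]
scene clamp_hinge [(0.69, [236, 160]), (0.33, [384, 238])]
scene lock_knob [(0.62, [215, 181]), (0.61, [199, 168]), (0.23, [286, 193])]
scene cartridge [(0.65, [219, 180]), (0.64, [141, 214])]
[850.28615616  84.87723871   0.        ] [865.2046759   79.60813732  40.        ]
```

View pics/w12.png

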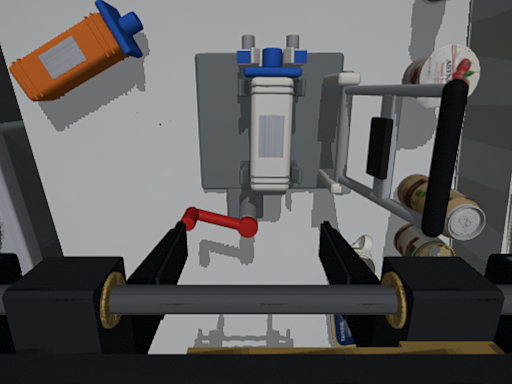

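View pics/s12c.png

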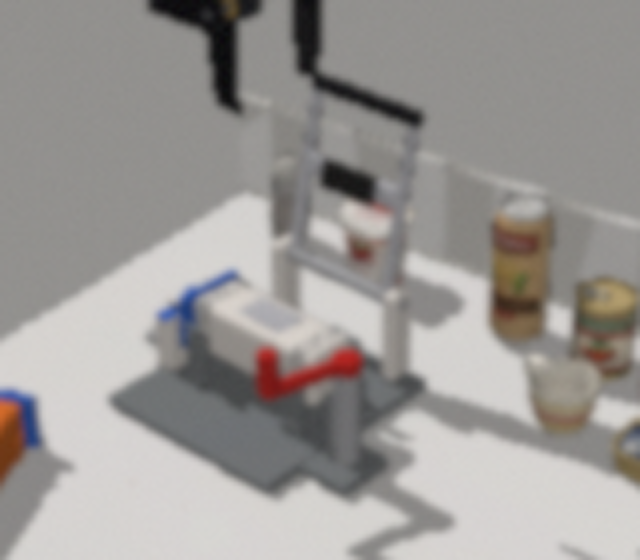

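View pics/t12.png

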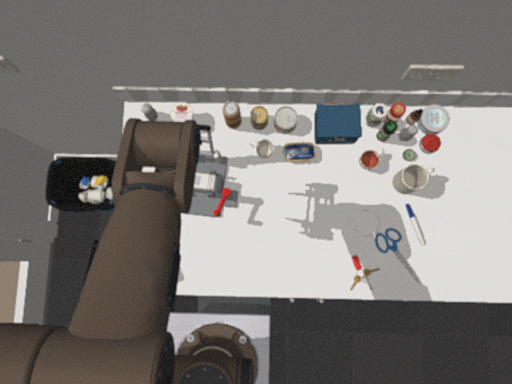

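Run:
```python
from h import *
from scipy.optimize import minimize_scalar
uR=rot(-.097);U=np.array([554.3,84,0])
for n,p in [("wrist",(443,160)),("scene",(241,113.5))]:
    c=cal(n)
    for a in np.arange(1.65,2.01,.05): 
        q=uR@handle(a)+U; print(n,round(a,2),q.round(0),(proj(n,q,c)[0]-p).round(1))
```

```text
wrist 1.65 [651.  75. 241.] [-25.    5.4]
wrist 1.7 [659.  74. 240.] [-15.1   5.1]
wrist 1.75 [666.  73. 239.] [-5.5  4.8]
wrist 1.8 [674.  72. 237.] [3.5 4.3]
wrist 1.85 [681.  72. 235.] [12.1  3.7]
wrist 1.9 [689.  71. 233.] [20.  3.]
wrist 1.95 [696.  70. 230.] [27.4  2.2]
wrist 2.0 [703.  70. 227.] [34.1  1.4]
scene 1.65 [651.  75. 241.] [-4.5  2.7]
scene 1.7 [659.  74. 240.] [-2.9  2.2]
scene 1.75 [666.  73. 239.] [-1.4  1.8]
scene 1.8 [674.  72. 237.] [0.2 1.5]
scene 1.85 [681.  72. 235.] [1.7 1.3]
scene 1.9 [689.  71. 233.] [3.1 1.2]
scene 1.95 [696.  70. 230.] [4.6 1.2]
scene 2.0 [703.  70. 227.] [6.  1.4]
```

drive_tool(
  commands=[
    {"dx": 34,"dy": 5,"dz": 0,"yaw": 0},
    {"dx": 34,"dy": 4,"dz": 0,"yaw": 0},
    {"dx": 34,"dy": 4,"dz": 0,"yaw": 0},
    {"dx": 34,"dy": 4,"dz": -4,"yaw": 0},
    {"dx": 0,"dy": 0,"dz": 0,"yaw": 0},
  ],
  grip=0.55,
)

```text
t: 12.7
eef_pos: [668.2, 74.6, 296.5]
tcp_rot: [-3.14, 0.0, 1.473]
ft_force: [1.4, 0.1, 0.1]
opening: 0.563
```

drive_tool(
  commands=[
    {"dx": 0,"dy": 0,"dz": -25,"yaw": 0},
    {"dx": 0,"dy": 0,"dz": 0,"yaw": 0},
  ],
)

```text
t: 12.87
eef_pos: [663.2, 74.3, 269.9]
tcp_rot: [-3.136, 0.001, 1.474]
ft_force: [-0.0, 0.2, -1.2]
opening: 0.55
```

Run:
```python
from h import *
s=env.state();print(s["t"],s["eef_pos"],s["opening"],s["ft_force"])
im=env.read_camera("scene")[:,:,::-1];cv2.imwrite("pics/s13c.png",cv2.resize(im[50:190,170:330],None,fx=4,fy=4,interpolation=2))
im=env.read_camera("wrist")[:,:,::-1];cv2.imwrite("pics/w13.png",im)
```

```text
12.8667 [663.24875218  74.27648354 269.9186746 ] 0.5499717729570915 [-5.79943725e-04  2.17411726e-01 -1.18318878e+00]
```

View pics/s13c.png

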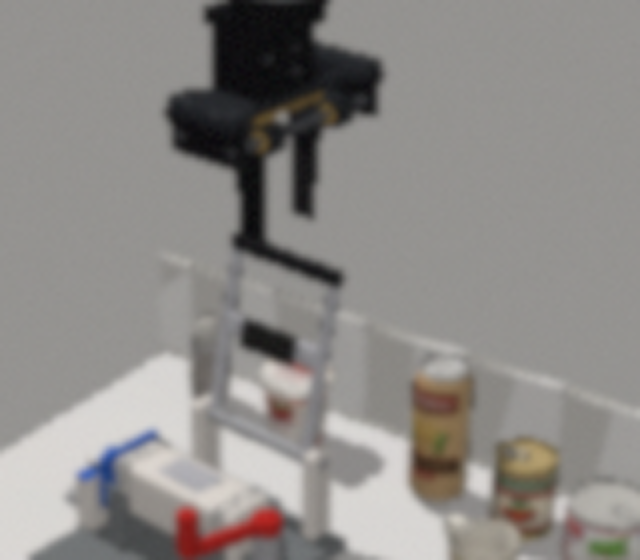

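View pics/w13.png

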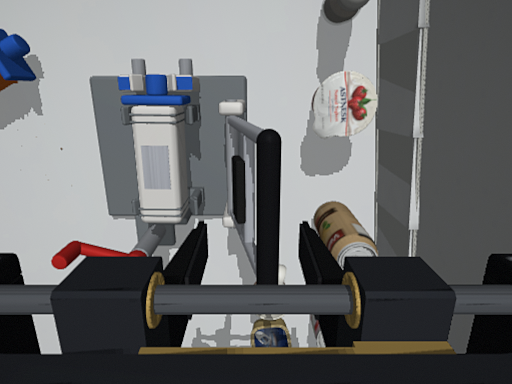

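drive_tool(
  commands=[
    {"dx": 5,"dy": 0,"dz": -25,"yaw": 0},
    {"dx": 0,"dy": 0,"dz": -20,"yaw": 0},
    {"dx": 0,"dy": 0,"dz": 0,"yaw": 0},
  ],
  grip=0.35,
)

```text
t: 13.22
eef_pos: [668.1, 74.2, 227.0]
tcp_rot: [-3.138, 0.0, 1.473]
ft_force: [-0.5, -0.1, -0.4]
opening: 0.395
```

drive_tool(
  commands=[
    {"dx": 0,"dy": 0,"dz": 0,"yaw": 0},
    {"dx": 0,"dy": 0,"dz": 0,"yaw": 0},
  ],
)

```text
t: 13.38
eef_pos: [669.8, 74.3, 231.3]
tcp_rot: [3.139, -0.0, 1.474]
ft_force: [-0.6, 0.1, -0.0]
opening: 0.354
```

drive_tool(
  commands=[
    {"dx": -10,"dy": 1,"dz": -3,"yaw": 0},
    {"dx": -15,"dy": 1.5,"dz": 0,"yaw": 0},
    {"dx": -15,"dy": 1.5,"dz": 0,"yaw": 0},
    {"dx": -15,"dy": 1.5,"dz": 0,"yaw": 0},
    {"dx": -10,"dy": 1,"dz": 0,"yaw": 0},
  ],
)

```text
t: 13.8
eef_pos: [604.1, 80.9, 228.3]
tcp_rot: [3.138, -0.0, 1.474]
ft_force: [2.7, -0.9, -2.0]
opening: 0.352
```

drive_tool(
  commands=[
    {"dx": -15,"dy": 1.5,"dz": -3,"yaw": 0},
    {"dx": -15,"dy": 1.5,"dz": -6,"yaw": 0},
    {"dx": -14,"dy": 1.4,"dz": -8,"yaw": 0},
    {"dx": -10,"dy": 1,"dz": -6,"yaw": 0},
    {"dx": 0,"dy": 0,"dz": 0,"yaw": 0},
  ],
)

```text
t: 14.22
eef_pos: [549.1, 86.4, 203.8]
tcp_rot: [3.141, -0.0, 1.474]
ft_force: [-0.0, -0.0, -0.1]
opening: 0.352
```

Run:
```python
from h import *
s=env.state();print(s["t"],s["eef_pos"],s["opening"],s["ft_force"])
print("unit",rot(.097)@(s["eef_pos"]-[554.3,84,0]))
im=env.read_camera("scene")[:,:,::-1];cv2.imwrite("pics/s14c.png",cv2.resize(im[50:190,150:310],None,fx=4,fy=4,interpolation=2))
im=env.read_camera("wrist")[:,:,::-1];cv2.imwrite("pics/w14.png",im)
```

```text
14.2167 [549.07638584  86.417342   203.79518768] 0.3517088288036607 [-0.03708539 -0.02451484 -0.06707681]
unit [ -5.43317357   1.90008216 203.79518768]
```

View pics/s14c.png

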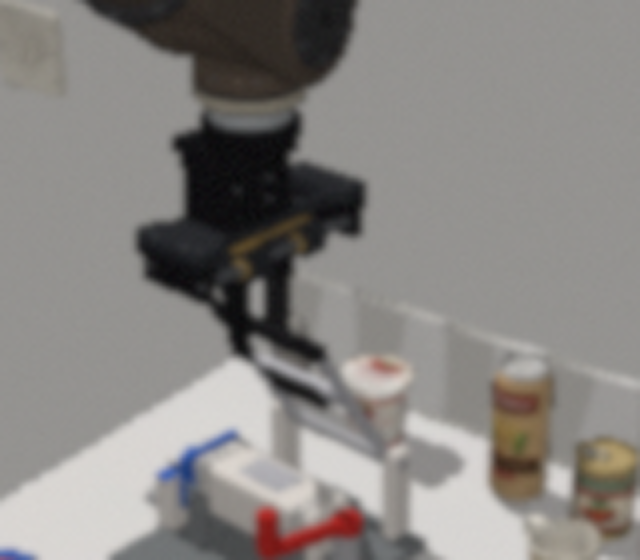

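View pics/w14.png

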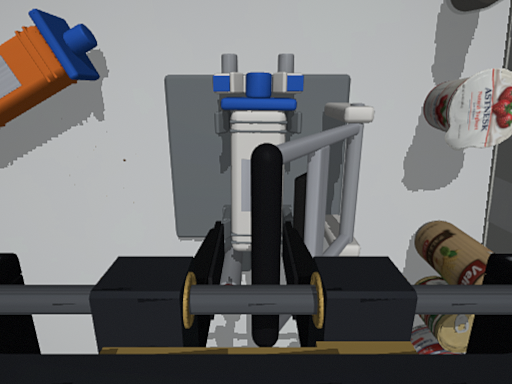

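drive_tool(
  commands=[
    {"dx": -13,"dy": 1.3,"dz": -9,"yaw": 0},
    {"dx": -12,"dy": 1.2,"dz": -11,"yaw": 0},
    {"dx": -12,"dy": 1.2,"dz": -13,"yaw": 0},
    {"dx": -9,"dy": 0.9,"dz": -12,"yaw": 0},
    {"dx": -7,"dy": 0.7,"dz": -11,"yaw": 0},
  ],
)

```text
t: 14.73
eef_pos: [498.2, 91.5, 147.5]
tcp_rot: [3.139, -0.0, 1.473]
ft_force: [1.4, -0.7, 0.3]
opening: 0.351
```

drive_tool(
  commands=[
    {"dx": -4,"dy": 0.4,"dz": -7,"yaw": 0},
    {"dx": -4,"dy": 0.4,"dz": -8,"yaw": 0},
    {"dx": 0,"dy": 0,"dz": 0,"yaw": 0},
    {"dx": 0,"dy": 0,"dz": 0,"yaw": 0},
  ],
)

```text
t: 15.07
eef_pos: [489.7, 92.2, 132.2]
tcp_rot: [-3.141, 0.0, 1.473]
ft_force: [-0.2, 0.0, -0.3]
opening: 0.35
```

Run:
```python
from h import *
s=env.state();print(s["t"],s["eef_pos"],s["opening"],s["ft_force"])
print("unit",rot(.097)@(s["eef_pos"]-[554.3,84,0]))
im=env.read_camera("scene")[:,:,::-1];cv2.imwrite("pics/s15c.png",cv2.resize(im[50:190,150:310],None,fx=4,fy=4,interpolation=2))
im=env.read_camera("wrist")[:,:,::-1];cv2.imwrite("pics/w15.png",im)
```

```text
15.0667 [489.69608158  92.23889602 132.18909053] 0.34951055136010206 [-0.19104897  0.01362501 -0.30254562]
unit [-65.09814778   1.94340885 132.18909053]
```

View pics/s15c.png

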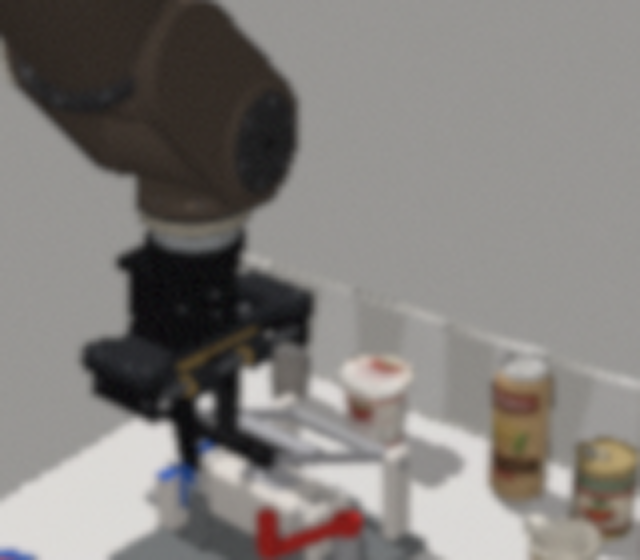

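View pics/w15.png

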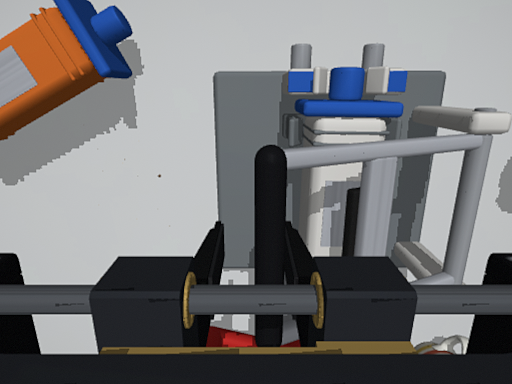

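drive_tool(
  commands=[
    {"dx": 0,"dy": 0,"dz": 25,"yaw": 0},
    {"dx": 0,"dy": 0,"dz": 20,"yaw": 0},
    {"dx": 0,"dy": 0,"dz": 0,"yaw": 0},
  ],
)

```text
t: 15.42
eef_pos: [498.8, 91.3, 180.0]
tcp_rot: [3.12, -0.001, 1.473]
ft_force: [60.4, -7.3, -51.1]
opening: 0.607
```

drive_tool(
  commands=[
    {"dx": 0,"dy": 0,"dz": 0,"yaw": 0},
    {"dx": 0,"dy": 0,"dz": 0,"yaw": 0},
    {"dx": 0,"dy": 0,"dz": 0,"yaw": 0},
    {"dx": 0,"dy": 0,"dz": 0,"yaw": 0},
    {"dx": 0,"dy": 0,"dz": 0,"yaw": 0},
  ],
  grip=0,
)

```text
t: 15.83
eef_pos: [500.1, 91.1, 177.2]
tcp_rot: [3.119, -0.001, 1.473]
ft_force: [61.8, -5.8, -48.6]
opening: 0.526
```

Run:
```python
from h import *
s=env.state();print(s["t"],s["eef_pos"],s["opening"],s["ft_force"])
im=env.read_camera("wrist")[:,:,::-1];cv2.imwrite("pics/w16.png",im)
```

```text
15.8333 [500.13880468  91.11309461 177.23007049] 0.52588626140078 [ 61.76629983  -5.84935478 -48.58766371]
```

View pics/w16.png

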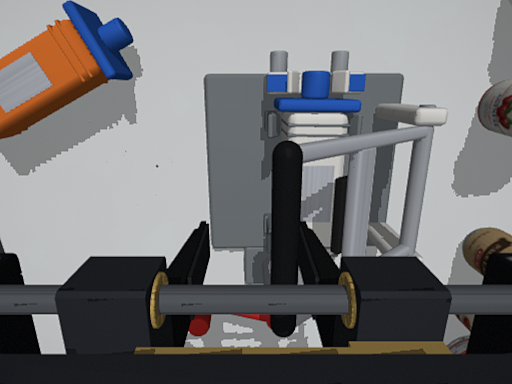

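drive_tool(
  commands=[
    {"dx": 3,"dy": 0,"dz": -5,"yaw": 0},
    {"dx": 3,"dy": 0,"dz": -5,"yaw": 0},
    {"dx": 0,"dy": 0,"dz": 0,"yaw": 0},
  ],
  grip=0.7,
)

```text
t: 16.13
eef_pos: [495.3, 92.2, 166.6]
tcp_rot: [-3.14, 0.0, 1.473]
ft_force: [-0.9, -0.6, -0.2]
opening: 0.673
```

drive_tool(
  commands=[
    {"dx": 3,"dy": 0,"dz": 0,"yaw": 0},
    {"dx": 0,"dy": 0,"dz": 0,"yaw": 0},
    {"dx": 0,"dy": 0,"dz": 0,"yaw": 0},
  ],
)

```text
t: 16.38
eef_pos: [498.2, 92.4, 167.6]
tcp_rot: [3.141, -0.0, 1.474]
ft_force: [-0.1, 0.9, 0.4]
opening: 0.699
```

Run:
```python
from h import *
s=env.state();print(s["t"],s["eef_pos"],s["opening"],s["ft_force"])
im=env.read_camera("wrist")[:,:,::-1];cv2.imwrite("pics/w17.png",im)
im=env.read_camera("scene")[:,:,::-1];cv2.imwrite("pics/s17c.png",cv2.resize(im[50:190,150:310],None,fx=4,fy=4,interpolation=2))
```

```text
16.3833 [498.24611136  92.38254539 167.55850901] 0.6993566480026872 [-0.09283436  0.85891095  0.409741  ]
```

View pics/w17.png

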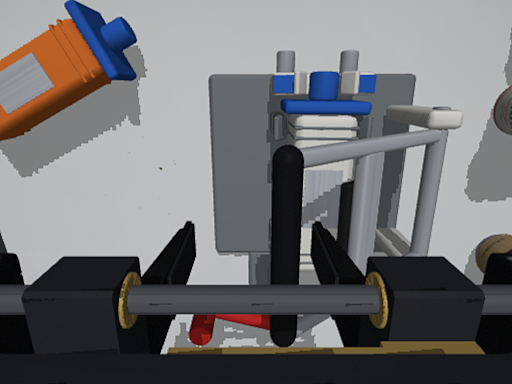

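View pics/s17c.png

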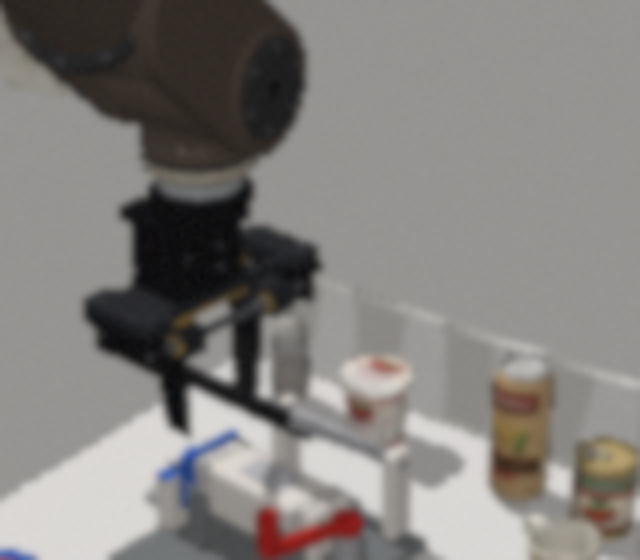

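drive_tool(
  commands=[
    {"dx": 6,"dy": -0.6,"dz": 0,"yaw": 0},
    {"dx": 6,"dy": -0.6,"dz": 0,"yaw": 0},
    {"dx": 0,"dy": 0,"dz": 15,"yaw": 0},
    {"dx": 0,"dy": 0,"dz": 15,"yaw": 0},
  ],
)

```text
t: 16.82
eef_pos: [510.8, 90.9, 197.0]
tcp_rot: [-3.14, 0.0, 1.473]
ft_force: [0.2, -0.9, 0.6]
opening: 0.701
```

drive_tool(
  commands=[
    {"dx": 0,"dy": 0,"dz": 20,"yaw": 0},
    {"dx": 0,"dy": 0,"dz": 20,"yaw": 0},
    {"dx": 0,"dy": 0,"dz": 0,"yaw": 0},
    {"dx": 0,"dy": 0,"dz": 0,"yaw": 0},
  ],
)

```text
t: 17.15
eef_pos: [511.0, 91.0, 237.8]
tcp_rot: [3.14, -0.0, 1.474]
ft_force: [-0.6, 0.1, -0.8]
opening: 0.701
```

drive_tool(
  commands=[
    {"dx": 0,"dy": 0,"dz": 0,"yaw": 0},
    {"dx": 0,"dy": 0,"dz": 0,"yaw": 0},
    {"dx": 0,"dy": 0,"dz": 0,"yaw": 0},
    {"dx": 0,"dy": 0,"dz": 0,"yaw": 0},
    {"dx": 0,"dy": 0,"dz": 0,"yaw": 0},
  ],
  grip=0,
)

```text
t: 17.57
eef_pos: [510.3, 91.0, 236.7]
tcp_rot: [-3.141, 0.0, 1.474]
ft_force: [0.1, -0.6, -0.3]
opening: 0.407
```

Run:
```python
from h import *
s=env.state();print(s["t"],s["eef_pos"],s["opening"],s["ft_force"])
im=env.read_camera("wrist")[:,:,::-1];cv2.imwrite("pics/w18.png",im)
print("unit",rot(.097)@(s["eef_pos"]-[554.3,84,0]))
uR=rot(-.097);U=np.array([554.3,84,0])
for a in np.arange(.4,1.1,.1): print(a.round(1),handle(a).round(),proj("wrist",uR@(handle(a)+[0,47,0])+U).round(),proj("wrist",uR@handle(a)+U).round())
im=env.read_camera("scene")[:,:,::-1];cv2.imwrite("pics/s18c.png",cv2.resize(im[50:190,150:310],None,fx=4,fy=4,interpolation=2))
```

```text
17.5667 [510.25377333  91.03638769 236.7118893 ] 0.4065565180121083 [ 0.1210244  -0.60058825 -0.29966461]
unit [-44.52063341   2.73752378 236.7118893 ]
0.4 [-58.   0. 146.] [[237. 139.]] [[238. 195.]]
0.5 [-51.   0. 160.] [[245. 142.]] [[245. 200.]]
0.6 [-43.   0. 174.] [[256. 145.]] [[256. 206.]]
0.7 [-34.   0. 186.] [[270. 148.]] [[269. 212.]]
0.8 [-23.   0. 197.] [[287. 151.]] [[285. 218.]]
0.9 [-11.   0. 207.] [[307. 154.]] [[304. 224.]]
1.0 [  1.   0. 216.] [[331. 157.]] [[325. 229.]]
```

View pics/w18.png

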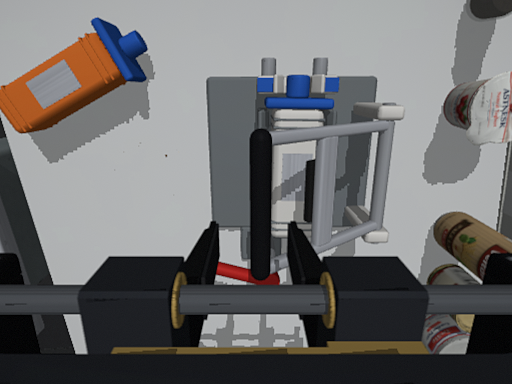

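View pics/s18c.png

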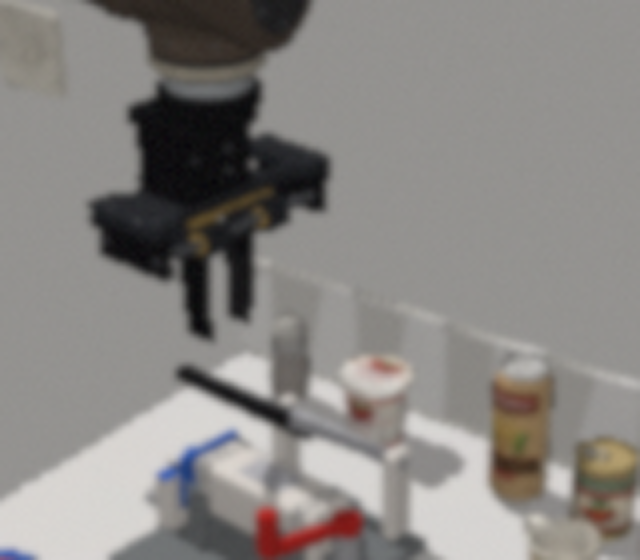

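drive_tool(
  commands=[
    {"dx": 0,"dy": 0,"dz": 0,"yaw": 0},
    {"dx": 0,"dy": 0,"dz": 0,"yaw": 0},
    {"dx": 0,"dy": 0,"dz": 0,"yaw": 0},
    {"dx": 0,"dy": 0,"dz": -15,"yaw": 0},
    {"dx": 0,"dy": 0,"dz": -15,"yaw": 0},
  ],
)

```text
t: 18.08
eef_pos: [510.7, 91.1, 207.4]
tcp_rot: [3.14, -0.0, 1.474]
ft_force: [-0.0, -0.5, -0.6]
opening: 0.013
```

drive_tool(
  commands=[
    {"dx": 0,"dy": 0,"dz": 0,"yaw": 0},
    {"dx": 0,"dy": 0,"dz": -10,"yaw": 0},
    {"dx": 0,"dy": 0,"dz": -10,"yaw": 0},
    {"dx": 0,"dy": 0,"dz": 0,"yaw": 0},
  ],
)

```text
t: 18.42
eef_pos: [509.7, 91.1, 185.7]
tcp_rot: [-3.14, 0.0, 1.474]
ft_force: [-0.3, -0.6, -0.5]
opening: 0.006
```

drive_tool(
  commands=[
    {"dx": -5,"dy": 0.5,"dz": -8,"yaw": 0},
    {"dx": -5,"dy": 0.5,"dz": -9,"yaw": 0},
    {"dx": -4,"dy": 0.4,"dz": -9,"yaw": 0},
    {"dx": -3,"dy": 0.3,"dz": -8,"yaw": 0},
    {"dx": -3,"dy": 0.3,"dz": -8,"yaw": 0},
  ],
)

```text
t: 18.83
eef_pos: [487.4, 93.3, 144.6]
tcp_rot: [-3.136, 0.001, 1.474]
ft_force: [-9.6, 1.3, 5.7]
opening: 0.001
```

Run:
```python
from h import *
s=env.state();print(s["t"],s["eef_pos"],s["opening"],s["ft_force"])
im=env.read_camera("wrist")[:,:,::-1];cv2.imwrite("pics/w19.png",im)
print("unit",rot(.097)@(s["eef_pos"]-[554.3,84,0]))
uR=rot(-.097);U=np.array([554.3,84,0])
for a in np.arange(.1,.7,.1): print(a.round(1),handle(a).round(),proj("wrist",uR@(handle(a)+[0,47,0])+U).round(),proj("wrist",uR@handle(a)+U).round())
```

```text
18.8333 [487.36570515  93.25068791 144.57990999] 0.0011868104913960586 [-9.62282538  1.26403792  5.67482917]
unit [-67.51555953   2.72475229 144.57990999]
0.1 [-69.   0. 101.] [[252. 150.]] [[252. 216.]]
0.2 [-67.   0. 117.] [[256. 154.]] [[256. 225.]]
0.3 [-63.   0. 132.] [[263. 160.]] [[262. 235.]]
0.4 [-58.   0. 146.] [[273. 165.]] [[272. 246.]]
0.5 [-51.   0. 160.] [[289. 172.]] [[286. 259.]]
0.6 [-43.   0. 174.] [[310. 179.]] [[305. 272.]]
```

View pics/w19.png

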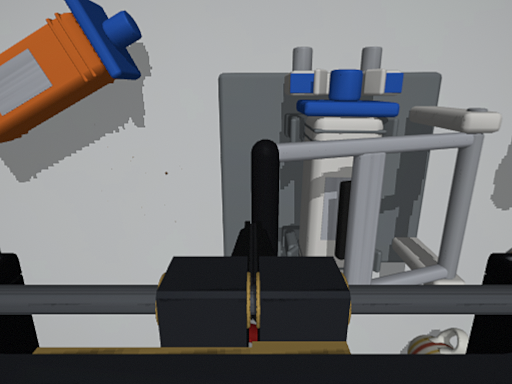

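drive_tool(
  commands=[
    {"dx": -1,"dy": 0,"dz": 8,"yaw": 0},
    {"dx": 0,"dy": 0,"dz": 8,"yaw": 0},
    {"dx": 5,"dy": -0.5,"dz": 0,"yaw": 0},
    {"dx": 0,"dy": 0,"dz": 0,"yaw": 0},
  ],
)

```text
t: 19.22
eef_pos: [495.9, 92.5, 162.3]
tcp_rot: [3.138, -0.0, 1.473]
ft_force: [0.2, 0.4, -0.5]
opening: 0.003
```

Run:
```python
from h import *
s=env.state();print(s["t"],s["eef_pos"],s["opening"],s["ft_force"])
im=env.read_camera("wrist")[:,:,::-1];cv2.imwrite("pics/w20.png",im)
print("unit",rot(.097)@(s["eef_pos"]-[554.3,84,0]))
uR=rot(-.097);U=np.array([554.3,84,0])
for a in np.arange(.1,.7,.1): print(a.round(1),handle(a).round(),proj("wrist",uR@(handle(a)+[0,47,0])+U).round(),proj("wrist",uR@handle(a)+U).round())
```

```text
19.2167 [495.9089796   92.51416919 162.28609443] 0.002881744512712204 [ 0.2059912   0.43278735 -0.50863449]
unit [-58.94111507   2.81909451 162.28609443]
0.1 [-69.   0. 101.] [[240. 145.]] [[241. 207.]]
0.2 [-67.   0. 117.] [[242. 149.]] [[243. 215.]]
0.3 [-63.   0. 132.] [[248. 154.]] [[248. 223.]]
0.4 [-58.   0. 146.] [[257. 158.]] [[257. 233.]]
0.5 [-51.   0. 160.] [[270. 164.]] [[268. 243.]]
0.6 [-43.   0. 174.] [[287. 169.]] [[285. 254.]]
```

View pics/w20.png

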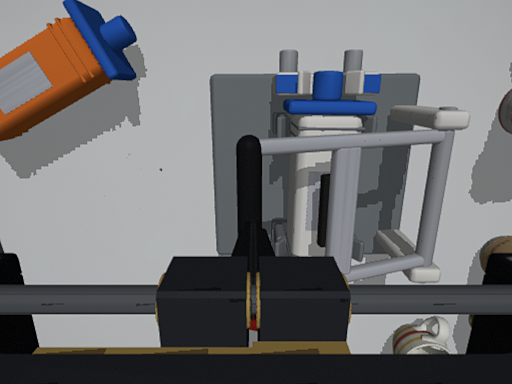

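drive_tool(
  commands=[
    {"dx": -1,"dy": 0,"dz": -10,"yaw": 0},
    {"dx": -1,"dy": 0,"dz": -10,"yaw": 0},
    {"dx": -1,"dy": 0,"dz": -8,"yaw": 0},
    {"dx": -1,"dy": 0,"dz": -8,"yaw": 0},
    {"dx": 0,"dy": 0,"dz": 0,"yaw": 0},
  ],
)

```text
t: 19.68
eef_pos: [489.8, 92.5, 123.8]
tcp_rot: [-3.14, 0.0, 1.474]
ft_force: [-0.3, 0.3, -0.8]
opening: 0.005
```

drive_tool(
  commands=[
    {"dx": -1,"dy": 0,"dz": -6,"yaw": 0},
    {"dx": 0,"dy": 0,"dz": -6,"yaw": 0},
    {"dx": 0,"dy": 0,"dz": -6,"yaw": 0},
  ],
)

```text
t: 19.93
eef_pos: [489.1, 92.6, 106.8]
tcp_rot: [-3.142, 0.0, 1.474]
ft_force: [-3.4, 0.3, 3.5]
opening: 0.002
```

Run:
```python
from h import *
s=env.state();print(s["t"],s["eef_pos"],s["opening"],s["ft_force"])
im=env.read_camera("wrist")[:,:,::-1];cv2.imwrite("pics/w21.png",im)
print("unit",rot(.097)@(s["eef_pos"]-[554.3,84,0]))
uR=rot(-.097);U=np.array([554.3,84,0])
for a in np.arange(0,.41,.1): print(a.round(1),handle(a).round(),proj("wrist",uR@(handle(a)+[0,47,0])+U).round(),proj("wrist",uR@handle(a)+U).round())
im=env.read_camera("scene")[:,:,::-1];cv2.imwrite("pics/s21c.png",cv2.resize(im[90:230,150:310],None,fx=4,fy=4,interpolation=2))
```

```text
19.9333 [489.11999754  92.61270873 106.8205136 ] 0.0024945609070556314 [-3.36862683  0.33208097  3.54470184]
unit [-65.70772676   2.25967177 106.8205136 ]
0.0 [-70.   0.  86.] [[247. 156.]] [[247. 229.]]
0.1 [-69.   0. 101.] [[248. 162.]] [[248. 240.]]
0.2 [-67.   0. 117.] [[252. 168.]] [[252. 252.]]
0.3 [-63.   0. 132.] [[260. 176.]] [[259. 267.]]
0.4 [-58.   0. 146.] [[273. 185.]] [[272. 283.]]
```

View pics/w21.png

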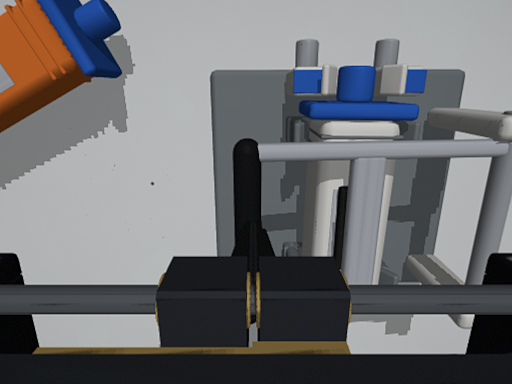

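View pics/s21c.png

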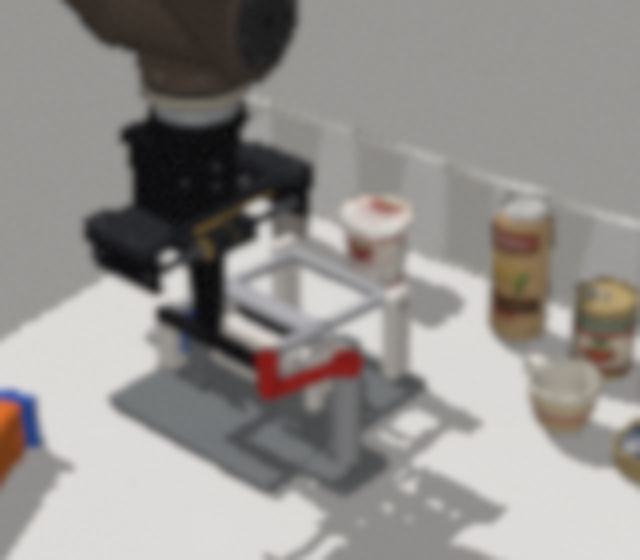

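drive_tool(
  commands=[
    {"dx": -2,"dy": 0,"dz": -4,"yaw": 0},
    {"dx": 0,"dy": 0,"dz": -4,"yaw": 0},
    {"dx": 0,"dy": 0,"dz": 0,"yaw": 0},
  ],
)

```text
t: 20.28
eef_pos: [487.4, 92.5, 98.7]
tcp_rot: [3.141, -0.0, 1.474]
ft_force: [-0.0, -1.1, 0.3]
opening: 0.008
```

drive_tool(
  commands=[
    {"dx": 0,"dy": 0,"dz": -3,"yaw": 0},
    {"dx": 0,"dy": 0,"dz": -2,"yaw": 0},
    {"dx": 0,"dy": 0,"dz": 0,"yaw": 0},
    {"dx": 0,"dy": 0,"dz": 0,"yaw": 0},
  ],
)

```text
t: 20.62
eef_pos: [487.2, 92.6, 94.3]
tcp_rot: [-3.142, 0.0, 1.474]
ft_force: [-0.8, -0.4, 7.0]
opening: 0.006
```

drive_tool(
  commands=[
    {"dx": 0,"dy": 0,"dz": -2,"yaw": 0},
    {"dx": 0,"dy": 0,"dz": 0,"yaw": 0},
    {"dx": 0,"dy": 0,"dz": 0,"yaw": 0},
  ],
)

```text
t: 20.87
eef_pos: [487.2, 92.6, 93.9]
tcp_rot: [3.141, -0.0, 1.474]
ft_force: [-9.0, 0.9, 31.7]
opening: 0.004
```

drive_tool(
  commands=[
    {"dx": 0,"dy": 0,"dz": -2,"yaw": 0},
    {"dx": 0,"dy": 0,"dz": 0,"yaw": 0},
    {"dx": 0,"dy": 0,"dz": 0,"yaw": 0},
  ],
)

```text
t: 21.12
eef_pos: [487.3, 92.6, 93.6]
tcp_rot: [3.139, -0.0, 1.474]
ft_force: [-15.1, -2.0, 57.4]
opening: 0.006
```

Run:
```python
from h import *
s=env.state();print(s["t"],s["eef_pos"],s["opening"],s["ft_force"])
im=env.read_camera("wrist")[:,:,::-1];cv2.imwrite("pics/w22.png",im)
im=env.read_camera("scene")[:,:,::-1];cv2.imwrite("pics/s22c.png",cv2.resize(im[90:230,150:310],None,fx=4,fy=4,interpolation=2))
```

```text
21.1167 [487.2570716   92.62864168  93.62601872] 0.006018041384364259 [-15.14966767  -2.02459167  57.44819479]
```

View pics/s22c.png

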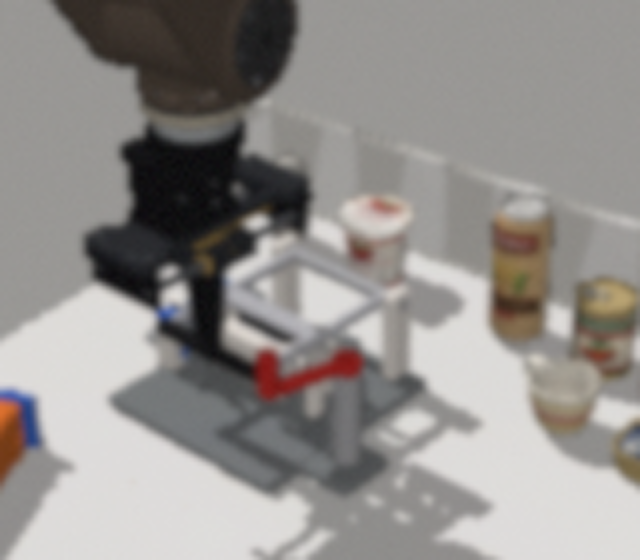

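View pics/w22.png

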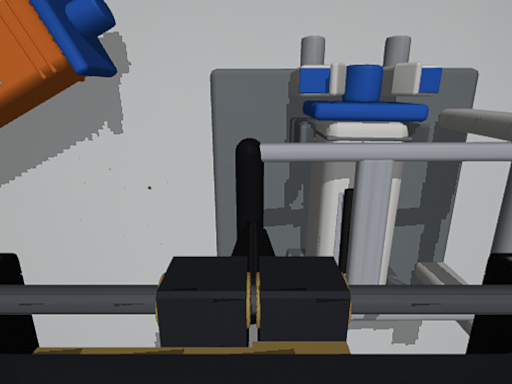

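drive_tool(
  commands=[
    {"dx": 0,"dy": 0,"dz": 8,"yaw": 0},
    {"dx": 0,"dy": 0,"dz": 32,"yaw": 0},
    {"dx": 0,"dy": 0,"dz": 40,"yaw": 0},
    {"dx": -10,"dy": -20,"dz": 30,"yaw": 0},
    {"dx": -10,"dy": -36,"dz": 5,"yaw": 0},
  ],
)

```text
t: 21.63
eef_pos: [468.6, 37.7, 209.3]
tcp_rot: [3.135, -0.001, 1.477]
ft_force: [0.7, -0.1, -1.0]
opening: 0.003
```

drive_tool(
  commands=[
    {"dx": -6,"dy": -36,"dz": 0,"yaw": 0},
    {"dx": -6,"dy": -36,"dz": 0,"yaw": 0},
    {"dx": 0,"dy": -30,"dz": 0,"yaw": 0},
    {"dx": 0,"dy": 0,"dz": 0,"yaw": 0},
    {"dx": 0,"dy": 0,"dz": 0,"yaw": 0},
  ],
)

```text
t: 22.05
eef_pos: [455.0, -66.6, 204.9]
tcp_rot: [-3.141, -0.0, 1.471]
ft_force: [0.3, -0.3, -0.2]
opening: 0.005
```

Run:
```python
from h import *
s=env.state();print(s["t"],s["eef_pos"],s["opening"],s["ft_force"])
im=env.read_camera("wrist")[:,:,::-1];cv2.imwrite("pics/w23.png",im)
for q in ["lock_knob","lock_pivot","clamp_handle"]:
    print(q,[(round(float(d["conf"]),2),[round(float(v)) for v in d["pixel"]]) for d in env.place_of(q,"wrist")])
im=env.read_camera("scene")[:,:,::-1];cv2.imwrite("pics/s23c.png",cv2.resize(im[90:230,150:310],None,fx=4,fy=4,interpolation=2))
uR=rot(-.097);U=np.array([554.3,84,0])
for l in (.1,.2,.3,.4,.5): print(l,proj("wrist",uR@np.array([-30-70*np.cos(l),-110+70*np.sin(l),138])+U).round(1))
print(proj("wrist",uR@np.array([-30,-110,124])+U).round(1))
for a in (0,.03,.06,.1): print(a,proj("wrist",uR@(handle(a)+[0,-47,0])+U).round(1))
```

```text
22.05 [455.03751592 -66.56300845 204.90606131] 0.005083016138370387 [ 0.27708267 -0.31519785 -0.18200563]
lock_knob [(0.77, [238, 110])]
lock_pivot [(0.97, [324, 134])]
clamp_handle []
0.1 [[232.3 130. ]]
0.2 [[233.5 120.2]]
0.3 [[235.8 110.5]]
0.4 [[239.1 101. ]]
0.5 [[243.3  91.7]]
[[323.9 137. ]]
0 [[270.8  53.9]]
0.03 [[271.2  53.3]]
0.06 [[271.8  52.7]]
0.1 [[272.8  51.9]]
```

View pics/w23.png

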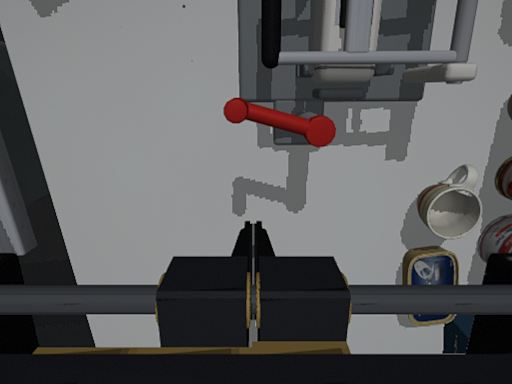

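View pics/s23c.png

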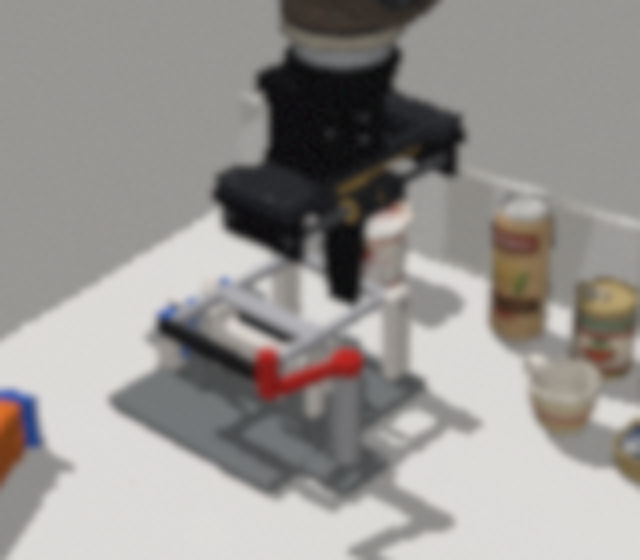

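drive_tool(
  commands=[
    {"dx": -1,"dy": 14,"dz": 0,"yaw": 7.1},
    {"dx": -1,"dy": 14,"dz": 0,"yaw": 7.1},
    {"dx": -1,"dy": 14,"dz": 0,"yaw": 7.1},
    {"dx": -1,"dy": 14,"dz": 0,"yaw": 7.1},
    {"dx": -2,"dy": 15,"dz": 0,"yaw": 7.1},
  ],
  grip=0.5,
)

```text
t: 22.72
eef_pos: [449.3, 7.0, 205.1]
tcp_rot: [3.141, 0.0, 2.101]
ft_force: [0.7, 0.8, -0.7]
opening: 0.303
```

drive_tool(
  commands=[
    {"dx": 0,"dy": 0,"dz": -20,"yaw": 0},
    {"dx": 0,"dy": 0,"dz": -20,"yaw": 0},
    {"dx": 0,"dy": 0,"dz": -5,"yaw": 0},
    {"dx": 0,"dy": 0,"dz": 0,"yaw": 0},
  ],
)

```text
t: 23.05
eef_pos: [448.7, 6.3, 159.2]
tcp_rot: [-3.14, -0.002, 2.094]
ft_force: [0.8, -0.4, 0.0]
opening: 0.493
```

Run:
```python
from h import *
s=env.state();print(s["t"],s["eef_pos"],s["tcp_rot"],s["opening"],s["ft_force"])
im=env.read_camera("wrist")[:,:,::-1];cv2.imwrite("pics/w24.png",im)
im=env.read_camera("scene")[:,:,::-1];cv2.imwrite("pics/s24c.png",cv2.resize(im[90:230,150:310],None,fx=4,fy=4,interpolation=2))
```

```text
23.05 [448.71557781   6.28079393 159.24049711] [-3.13955291e+00 -1.66537031e-03  2.09425072e+00] 0.49325729106608945 [ 0.84513207 -0.39240827  0.04028779]
```

View pics/w24.png

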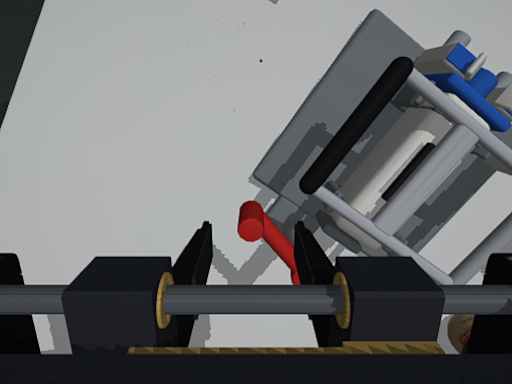

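View pics/s24c.png

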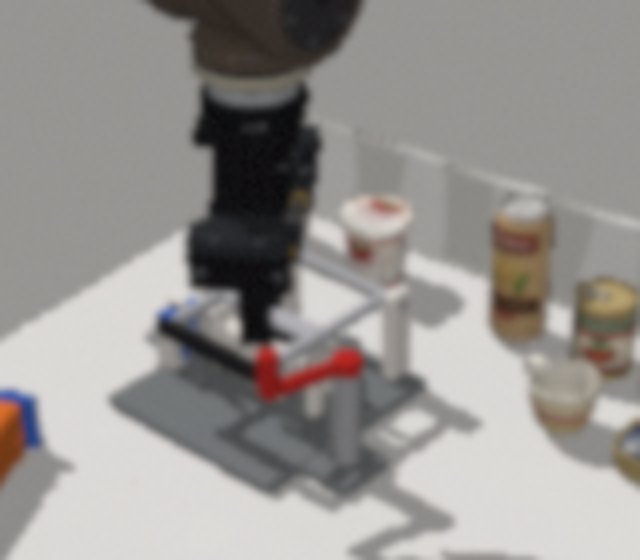

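drive_tool(
  commands=[
    {"dx": 0,"dy": 0,"dz": -20,"yaw": 0},
    {"dx": 0,"dy": 0,"dz": -20,"yaw": 0},
    {"dx": 0,"dy": 0,"dz": 0,"yaw": 0},
    {"dx": 0,"dy": 0,"dz": 0,"yaw": 0},
  ],
  grip=0.36,
)

```text
t: 23.48
eef_pos: [449.4, 5.5, 120.6]
tcp_rot: [-3.141, -0.0, 2.093]
ft_force: [-0.4, -0.1, 0.1]
opening: 0.36
```

drive_tool(
  commands=[
    {"dx": 4,"dy": 6,"dz": 0,"yaw": 0},
    {"dx": 4,"dy": 6,"dz": 0,"yaw": 0},
    {"dx": 5,"dy": 6,"dz": 0,"yaw": 0},
    {"dx": 6,"dy": 5,"dz": 0,"yaw": 0},
    {"dx": 6,"dy": 5,"dz": 0,"yaw": 0},
  ],
)

```text
t: 23.9
eef_pos: [475.3, 34.4, 120.6]
tcp_rot: [3.141, 0.001, 2.094]
ft_force: [-1.0, 0.1, 1.3]
opening: 0.362
```

Run:
```python
from h import *
s=env.state();print(s["t"],s["eef_pos"],s["tcp_rot"],s["opening"],s["ft_force"])
im=env.read_camera("wrist")[:,:,::-1];cv2.imwrite("pics/w25.png",im)
```

```text
23.9 [475.26351626  34.38553023 120.6406222 ] [3.14056762e+00 6.17514862e-04 2.09369861e+00] 0.361808992252003 [-0.98105367  0.07696161  1.34098679]
```

View pics/w25.png

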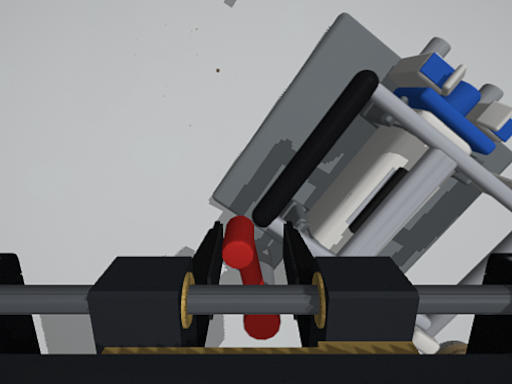

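drive_tool(
  commands=[
    {"dx": 7,"dy": 5,"dz": 0,"yaw": 0},
    {"dx": 8,"dy": 4,"dz": 0,"yaw": 0},
    {"dx": 8,"dy": 3,"dz": 0,"yaw": 0},
    {"dx": 8,"dy": 2,"dz": 0,"yaw": 0},
    {"dx": 8,"dy": 1,"dz": 0,"yaw": 0},
  ],
)

```text
t: 24.37
eef_pos: [514.3, 48.9, 120.1]
tcp_rot: [3.141, 0.0, 2.093]
ft_force: [-0.5, 0.2, 0.4]
opening: 0.357
```

drive_tool(
  commands=[
    {"dx": 7,"dy": 1,"dz": 0,"yaw": 0},
    {"dx": 5,"dy": 0,"dz": 0,"yaw": 0},
    {"dx": 0,"dy": 0,"dz": 0,"yaw": 0},
    {"dx": 0,"dy": 0,"dz": 0,"yaw": 0},
  ],
)

```text
t: 24.7
eef_pos: [525.5, 49.4, 120.0]
tcp_rot: [3.141, 0.0, 2.093]
ft_force: [-0.7, 0.5, 0.5]
opening: 0.363
```

Run:
```python
from h import *
s=env.state();print(s["t"],s["eef_pos"],s["tcp_rot"],s["opening"],s["ft_force"])
im=env.read_camera("wrist")[:,:,::-1];cv2.imwrite("pics/w26.png",im)
```

```text
24.7 [525.50227475  49.43724347 120.02107264] [3.14145735e+00 1.00788620e-04 2.09309061e+00] 0.36304668609862306 [-0.70763122  0.46075577  0.51287125]
```

View pics/w26.png

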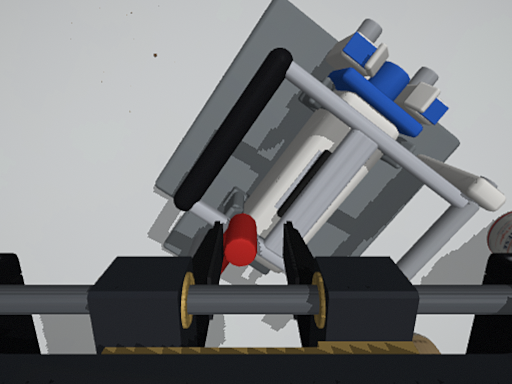

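drive_tool(
  commands=[
    {"dx": 3,"dy": 0,"dz": 0,"yaw": 0},
    {"dx": 2,"dy": 0,"dz": 0,"yaw": 0},
    {"dx": 0,"dy": 0,"dz": 0,"yaw": 0},
    {"dx": 0,"dy": 0,"dz": 0,"yaw": 0},
  ],
)

```text
t: 25.08
eef_pos: [529.3, 49.5, 120.0]
tcp_rot: [-3.14, -0.001, 2.093]
ft_force: [-4.4, -0.2, 1.1]
opening: 0.362
```

drive_tool(
  commands=[
    {"dx": -6,"dy": -2,"dz": 0,"yaw": 0},
    {"dx": 0,"dy": 0,"dz": 0,"yaw": 0},
    {"dx": 0,"dy": 0,"dz": 15,"yaw": 0},
    {"dx": 0,"dy": 0,"dz": 25,"yaw": 0},
    {"dx": 0,"dy": 0,"dz": 40,"yaw": 0},
  ],
  grip=0.42,
)

```text
t: 25.5
eef_pos: [523.1, 47.5, 198.8]
tcp_rot: [-3.138, -0.003, 2.093]
ft_force: [0.9, -0.7, 0.1]
opening: 0.418
```

drive_tool(
  commands=[
    {"dx": -15,"dy": -30,"dz": 25,"yaw": 0},
    {"dx": -15,"dy": -30,"dz": 20,"yaw": 0},
    {"dx": -15,"dy": -30,"dz": 20,"yaw": 0},
    {"dx": 0,"dy": 0,"dz": 0,"yaw": 0},
    {"dx": 0,"dy": 0,"dz": 0,"yaw": 0},
  ],
)

```text
t: 25.92
eef_pos: [479.3, -43.5, 266.3]
tcp_rot: [3.139, 0.002, 2.09]
ft_force: [0.5, 0.3, -0.4]
opening: 0.423
```

Run:
```python
from h import *
s=env.state();print(s["t"],s["eef_pos"],s["tcp_rot"],s["opening"],s["ft_force"])
im=env.read_camera("wrist")[:,:,::-1];cv2.imwrite("pics/w27.png",im)
im=env.read_camera("scene")[:,:,::-1];cv2.imwrite("pics/s27.png",im);cv2.imwrite("pics/s27c.png",cv2.resize(im[90:230,150:310],None,fx=4,fy=4,interpolation=2))
uR=rot(-.097);U=np.array([554.3,84,0])
for l in (1.2,1.35,1.57): print(l,proj("wrist",uR@np.array([-30-70*np.cos(l),-110+70*np.sin(l),138])+U).round(1))
for a in (0,.04,.1): print(a,[proj(n,uR@(handle(a)+[0,-47,0])+U).round(1).tolist() for n in("wrist","scene")])
for z in (24,30,36): print(z,[proj("wrist",uR@np.array(p)+U+[0,0,z]).round(1).tolist() for p in ([-33,68,50.],[33,68,50.],[0,100,37.])])
```

```text
25.9167 [479.33268781 -43.46653106 266.25843595] [3.13916584e+00 2.02509575e-03 2.09033993e+00] 0.42250481909947146 [ 0.4752155   0.33923658 -0.37953035]
1.2 [[317.2 107.1]]
1.35 [[328.1 110.9]]
1.57 [[342.5 119.5]]
0 [[[295.2, 97.7]], [[212.3, 183.1]]]
0.04 [[[296.1, 98.0]], [[212.3, 181.5]]]
0.1 [[[297.8, 98.6]], [[212.3, 178.9]]]
24 [[[392.9, 22.8]], [[440.0, 63.5]], [[432.4, 17.8]]]
30 [[[395.4, 21.6]], [[443.3, 63.1]], [[435.5, 16.6]]]
36 [[[398.0, 20.4]], [[446.6, 62.6]], [[438.8, 15.3]]]
```

View pics/w27.png

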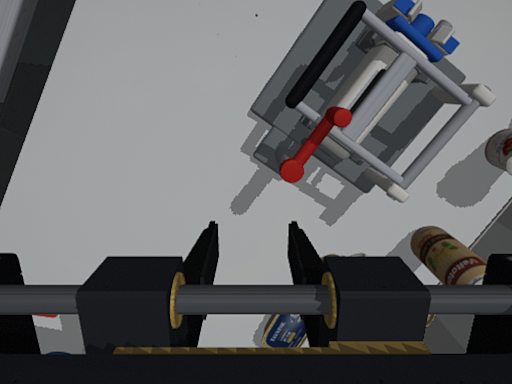

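View pics/s27c.png

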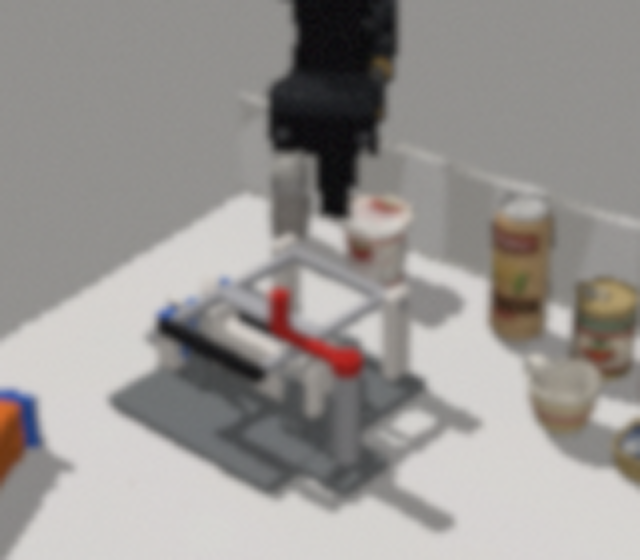

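The knob top at (342,118) matches a lever angle of 1.57. The clamp is level with the lever across its arm, and the tool is clear. Handing in.

Run:
```python
from cell import env
print(env.job_done())
```

```text
the job is handed in; nothing more can be done
None
```

I seated the white cartridge in the cradle with its spigot in the port notch and let go of it with the clamp still open. I then closed the clamp down to its stop and swung the red lever in across the arm. I handed the job in at about 26 s of the 67 s; no verdict was reported.

**Last checks**
- **Lever:** the knob top showed at pixel (342,118), against (342.5,119.5) predicted for 1.57 rad. It pushed back with about 4 N at its stop.
- **Clamp:** the stop resisted with the fingertips at z ≈ 94 mm, which is the bar-top height for 0 rad. In the last picture the frame looks level.
- **Cartridge:** before release the spigot was within 0.5 mm of the notch's middle in x. I did not measure its final underside height; that it is home is inferred from the clamp being at its stop.
- **Bystanders:** I did not re-measure the mugs or the tin at the end, but nothing was moved near them. The tool was clear of everything at hand-in.

**What went wrong or disagreed**
- **Handle jam:** lifting off the clamp handle partway, one finger jammed on it. The wrist force rose to about 80 N, under the 120 N limit, and the clamp re-opened to about 0.6 rad. I freed it and closed the clamp from above with shut fingers.
- **Unit position:** the first estimates of its y position spread from 80 to 91 mm. I settled on about 84 mm by comparing the port block and spigot directly in the wrist camera.

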